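# Flip the big hex key and lever the stand's clamp bolt tight

### The arm

A 6-joint arm with a two-finger parallel gripper is mounted at the origin on the work surface. World frame = base frame: x ahead of the robot, y to its left, z up, the work surface at z = 0. Lengths are in m, angles in rad, forces in N, time in s.
With the tool pointing down it reaches from about 0.375 to 0.975 m from the base axis. Payload 3.8 kg.
Tool frame: the origin (TCP) lies on the centre line of the jaws, within the pads' length; the fingertips stand 14 mm ahead of it and the grasp point (between the pads) lies 5 mm behind it; x points along the fingers, y is the direction in which the jaws open and shut, and the axes are right-handed (so a half turn about x gives the same grasp; the last joint's range is limited). The gripper opens to 85 mm and grips with 20 to 120 N. Pads are 22 mm wide; open, the fingers measure 114 mm over their backs; the gripper's body (76 mm by 85 mm) begins 54 mm behind the grasp point. The pads swing forward as they close: fully open they stand 13 mm farther back than shut.
Start: joints at [1.226, 0.264, 1.604, -0, 1.274, -0.037], TCP at [0.204, 0.643, 0.245] pointing down, gripper open.
Joint ranges: [-2.63, 2.63], [-0.94, 2.18], [0.31, 2.57], [-1.31, 4.45], [0, 2.66], [-2.55, 2.55]. Speed limits (rad/s): [2.57, 2.57, 3.14, 3.14, 3.14, 3.14].

### API

Orientations are given as a rotation vector (axis times angle).
In Python, from workcell import bot gives the robot as it stands.
- The arm moves only by the shell command python3 -m creep 'ROWS' [FORCE]. ROWS is JSON, a list of rows, each an object with "grip": the finger opening in cm, from 0 to 8.54; "dp": the shift along the tool's x, y, z in cm, a list of three; "rotation": the turn, a rotation vector about the tool's x, y, z in rad, a list of three. A call has 1 to 5 rows; each row is the pose to reach, as a shift and turn from the pose commanded when the call began, along the tool's axes at that moment; what a row does not reach only later rows make up. A row lasts 1/12 s, in which the tool goes at most 41.7 mm and 7.16 degrees, less where a joint would pass 70% of its speed; a pose out of reach is approached as far as the arm can. A call with a gripper value outside its range is refused whole. The fingers move at their own pace and stop on an object; FORCE is the grip in N (left out, the last holds). Time passes only in rows, so rows that repeat a pose let the fingers close. It gives the time, the measured TCP pose, the force and the opening at its end, in the units of the state.
- bot.read_state(): the state, without advancing time (a new reading comes with each control period).
- bot.read_camera(name): name is "scene" or "top" or "wrist"; returns (picture, depth): 384x512x3 uint8, red, green, blue; 384x512 float32, m along the optical axis (not along the pixel's ray), 0 where there is no reading.
- bot.get_calibration(name): a dict with "fx", "fy", "cx", "cy" (pixels), "dist" ([k1, k2, p1, p2, k3] as OpenCV has them; the pictures are not rectified), "rvec" (rotation vector, rad) and "tvec" (3), from world to camera coordinates, as OpenCV has them. Camera axes: x right, y down, z forward; pixel columns grow to the right and rows downward; lengths in m; the calibration is good to about 2 mm. A picture is of the moment at which its call begins: read the wrist's pose just before it. get_calibration takes no time and is no camera call; for the wrist camera it gives the pose at the moment of the call.
- bot.finish_job(): hands the job in, once; it reports no verdict.
The state is a dict: "time": time; "q": joint angles; "joint_vel": joint speeds; "joint_torque": joint torques, N m; "tool_pos": TCP position; "tcp_rot": TCP orientation; "wrist_force": force on the tool from outside, world axes, zero at the start; "torque": the same for the moment, N m; "width": opening from 0.0 (shut) to 1.0 (fully open).
Only numpy, scipy, OpenCV 4.12 (cv2) and the standard library are available. Lean on these libraries where they do the work, as an engineer would, in place of code of your own. Each camera call takes 0.05 s, during which the arm holds its last target.

### The job

The forming stand's clamp bolt has been spun in with the long end of the big blue-banded hex key, and is now too stiff for that. Pick that key up, flip it round so that its short arm goes fully into the bolt's socket and its long arm sticks out level to the side away from the post, then swing the long arm down until the bolt comes up against its stop. Let go and leave the key in the bolt; do not disturb the small yellow-banded key.

Things in the scene. Friction and masses are not known exactly. Their poses are not given: they have to be found in the camera images.
- key: Big loose L-shaped hex key, dark steel, blue band near the long arm's end, 0.45 kg, lying flat; bar 17 mm across flats. Origin on the bar's centre line at the bend, 8.5 mm above the table at the start; x along the long arm (160 mm), y along the short arm (80 mm to its tip), z up. Balances about x 50, y 13 mm. The long arm points roughly to the stand at the start.
- small_key: Smaller loose L-shaped hex key, 9 mm across flats, arms 110 and 45 mm, yellow band, too small for the bolt; origin at the bend, axes as for the big key. Leave it alone.
- stand: Fixed green stand, grey split clamp, 215 mm high. Origin at table level, z up. Bolt axis along y at x 0, z 150 mm; steel head 50 mm wide, its funnel mouth (33 mm) at y -75 opens to -y; socket 10 to 37 mm deep, 2 mm play all round. Key enters with its axes parallel to the stand's, long arm level to +x; fully in, its bend is at y -118. Stand clear at x over 30 or y below -75.
- clamp_bolt (a joint): Bolt angle about the stand's y axis, rad. Starts within 0.06 of 0 (takes the key with its long arm level); grows, tightening, as the long arm goes down; hard stop at 0.48. Stiff: 1.3 Nm of friction; stays where left, even under the key's weight. The key has about 0.25 rad of play before it bites, so at the stop its long arm slopes 0.5 to 0.75 rad down.
Things that resemble listed ones, but are neither listed nor needed, are in the scene too. What is shaped like the key but purple is not meant.

How it is judged:
By the outcome, as a careful person would: the job done as asked, in the order asked, and still so for the second after the job is handed in, with the robot touching nothing.
It also fails if it takes over 61 s, if anything falls off the work surface, if the arm or the gripper's body presses on something with over 40 N, if the wrist force passes 120 N, or if a joint passes its speed limit or range.

## Working session

There is one attempt and no reset: what is moved stays moved. The work goes in short steps, Python scripts to look and compute and a shell command to move; the robot and the scene stay as the last step left them, time stands still between calls to the robot, and variables do not carry over. Pictures are saved under pics/ and viewed, and the job is handed in when it is done.

```bash
ls; mkdir -p pics
cat > h.py <<'E'
import numpy as np,cv2
from workcell import bot
from scipy.spatial.transform import Rotation as R
def cal(n):
    c=bot.get_calibration(n)
    K=np.array([[c['fx'],0,c['cx']],[0,c['fy'],c['cy']],[0,0,1]]);d=np.array(c['dist'],float)
    Rm=cv2.Rodrigues(np.array(c['rvec'],float))[0];t=np.array(c['tvec'],float).reshape(3)
    return K,d,Rm,t
def ray(c,px):
    K,d,Rm,t=c
    u=cv2.undistortPoints(np.array(px,float).reshape(-1,1,2),K,d).reshape(-1,2)
    dirs=np.c_[u,np.ones(len(u))]@Rm
    return -Rm.T@t,dirs
def plane(c,px,z):
    o,D=ray(c,px); s=(z-o[2])/D[:,2]; return o+D*s[:,None]
def proj(c,P):
    K,d,Rm,t=c
    return cv2.projectPoints(np.array(P,float).reshape(-1,3),cv2.Rodrigues(Rm)[0],t,K,d)[0].reshape(-1,2)
def tri(c1,p1,c2,p2):
    o1,d1=ray(c1,p1);o2,d2=ray(c2,p2);out=[]
    for a,b in zip(d1,d2):
        s=np.linalg.lstsq(np.c_[a,-b],o2-o1,rcond=None)[0]
        out.append(np.r_[(o1+a*s[0]+o2+b*s[1])/2,np.linalg.norm(o1+a*s[0]-o2-b*s[1])])
    return np.array(out)
def depthpts(c,depth):
    h,w=depth.shape;u,v=np.meshgrid(np.arange(w),np.arange(h))
    o,D=ray(c,np.c_[u.ravel(),v.ravel()])
    return (o+D*depth.ravel()[:,None]).reshape(h,w,3)
def snap(n,name):
    c=cal(n);p,d=bot.read_camera(n)
    cv2.imwrite(f'pics/{name}.png',p[:,:,::-1]);np.savez(f'pics/{name}.npz',p=p,d=d,K=c[0],dist=c[1],R=c[2],t=c[3]);return c,p,d
def load(name):
    z=np.load(f'pics/{name}.npz');return (z['K'],z['dist'],z['R'],z['t']),z['p'],z['d']
E
python3 - <<'E'
from h import *
for n in ['scene','top','wrist']: snap(n,n+'0')
s=bot.read_state();print(s)
for n in ['scene','top','wrist']:
    c=cal(n);print(n,-c[2].T@c[3],c[2][2])
E
```

```text
pics
{'time': 0.15, 'q': array([ 1.22611228e+00,  2.64636285e-01,  1.60505249e+00, -5.79944364e-05,
        1.27369601e+00, -3.68909375e-02]), 'joint_vel': array([ 0.00039263, -0.00218663, -0.00374045,  0.00031122,  0.00230148,
       -0.00149169]), 'joint_torque': array([-3.35447448e-04, -5.15908384e+01, -3.67959630e+01, -2.93037692e-05,
        8.09679186e-03,  7.73841953e-05]), 'tool_pos': array([0.20432749, 0.64276809, 0.24421436]), 'tcp_rot': array([ 0.24016889,  1.55755078, -0.24295853]), 'wrist_force': array([ 0.6347548 ,  0.12289238, -0.01141506]), 'torque': array([ 0.04738925,  0.00441113, -0.05128698]), 'width': 1.000119450965523}
scene [ 0.75331615 -0.50418504  0.84303576] [-0.36156922  0.48064667 -0.7989033 ]
top [ 0.19991213 -0.07924554  1.07214563] [ 0.24395904  0.01928185 -0.96959383]
wrist [0.13074833 0.66543815 0.37272855] [ 0.2843532  -0.09061762 -0.95442742]
```

View pics/scene0.png

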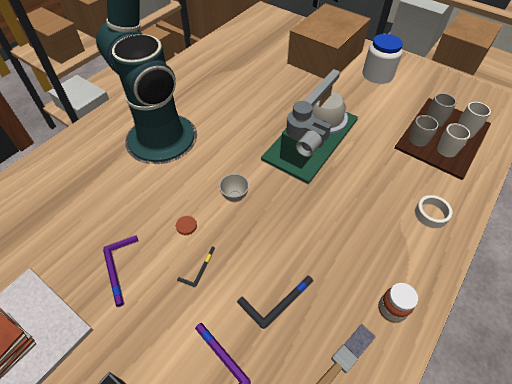

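View pics/top0.png

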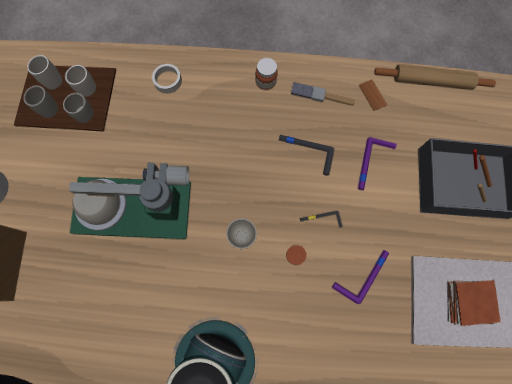

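View pics/wrist0.png

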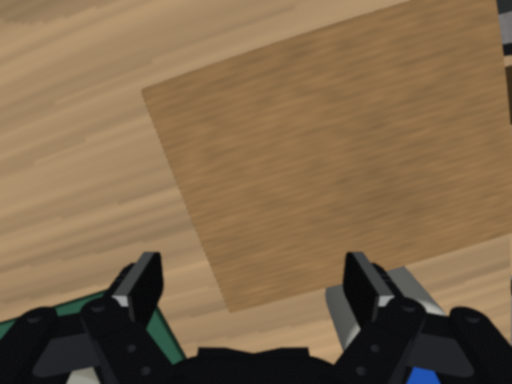

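The scene and top views show the dark, blue-banded key at scene (265,325) bend / (310,280) long end and top (331,150) bend. The stand's bolt head is at scene (308,146), top (178,175). The small yellow-banded key is at top (322,217).

Run:
```python
from h import *
ct,pt,dt=load('top0');cs,ps,ds=load('scene0')
cv2.imwrite('pics/zt.png',cv2.resize(pt[120:260,60:240,::-1],None,fx=4,fy=4,interpolation=cv2.INTER_CUBIC))
cv2.imwrite('pics/zs.png',cv2.resize(ps[60:190,250:370,::-1],None,fx=4.5,fy=4.5,interpolation=cv2.INTER_CUBIC))
cv2.imwrite('pics/zk.png',cv2.resize(pt[120:190,270:345,::-1],None,fx=8,fy=8,interpolation=cv2.INTER_CUBIC))
cv2.imwrite('pics/zks.png',cv2.resize(ps[265:340,230:320,::-1],None,fx=8,fy=8,interpolation=cv2.INTER_CUBIC))
print(plane(ct,[(331,150),(281,138),(326,173),(338,213),(305,219),(341,226)],0.0085).round(3))
print(plane(cs,[(265,323),(310,280),(240,300)],0.0085).round(3))
```

```text
[[ 0.617 -0.288  0.008]
 [ 0.643 -0.136  0.008]
 [ 0.543 -0.275  0.008]
 [ 0.426 -0.313  0.008]
 [ 0.401 -0.219  0.008]
 [ 0.389 -0.323  0.008]]
[[ 0.622 -0.284  0.008]
 [ 0.649 -0.135  0.008]
 [ 0.544 -0.275  0.008]]
```

Run:
```python
from h import *
ct,pt,dt=load('top0')
P=depthpts(ct,dt); 
for (u,v) in [(178,175),(155,190),(150,170),(100,188),(95,205),(180,230),(331,150),(305,143)]: print((u,v),P[v,u].round(3),pt[v,u])
```

```text
(178, 175) [0.456 0.122 0.172] [120 124 127]
(155, 190) [0.404 0.163 0.215] [ 91  96 102]
(150, 170) [0.462 0.193 0.177] [88 93 97]
(100, 188) [0.399 0.297 0.212] [114 117 121]
(95, 205) [0.375 0.346 0.113] [133 131 127]
(180, 230) [0.34  0.131 0.018] [44 78 65]
(331, 150) [ 0.613 -0.286  0.019] [52 53 59]
(305, 143) [ 0.628 -0.208  0.019] [52 53 59]
```

View pics/zt.png

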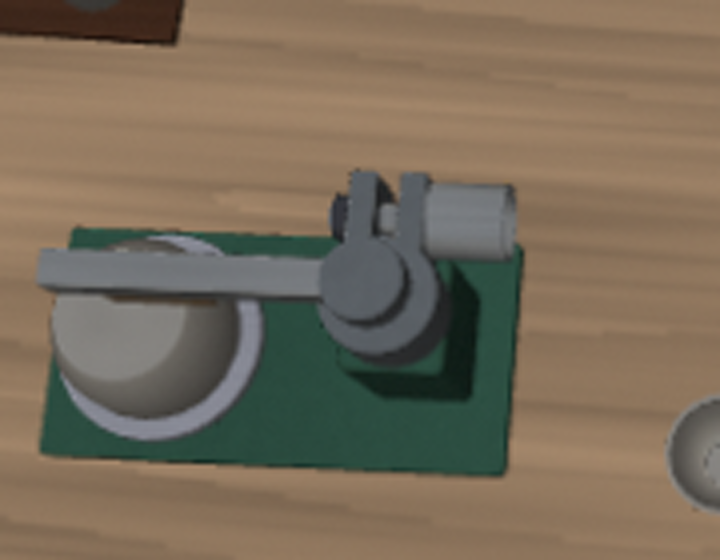

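View pics/zs.png

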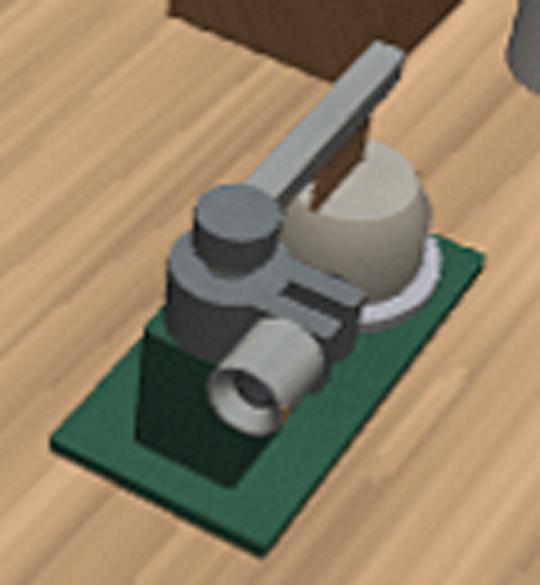

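View pics/zk.png

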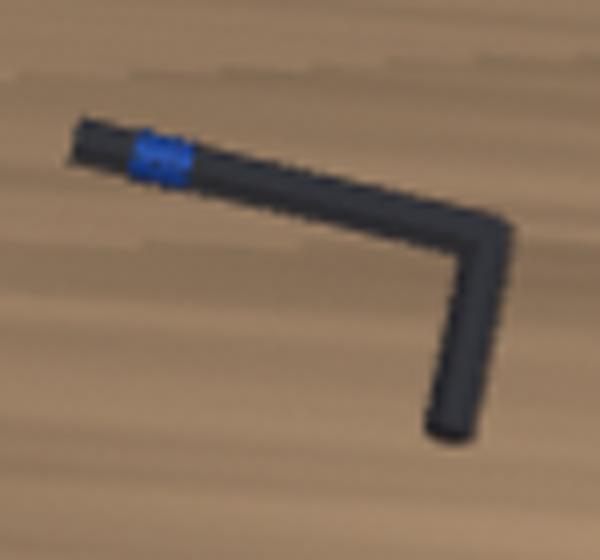

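View pics/zks.png

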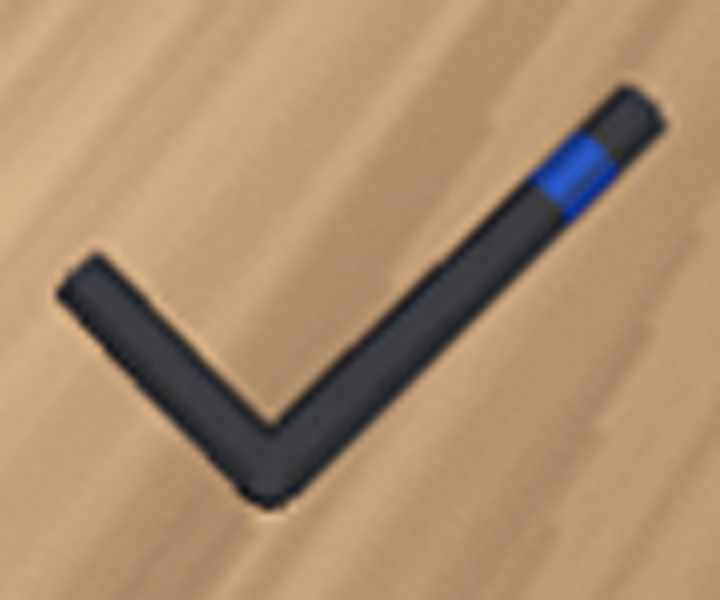

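```bash
cat >> h.py <<'E'
def pose():
    s=bot.read_state();return np.array(s['tool_pos']),R.from_rotvec(s['tcp_rot']).as_matrix(),s
def go(pt,Rt=None):
    "print dp (cm) and rotation in tool axes to target"
    p,Rm,s=pose()
    print('dp cm',(Rm.T@(np.array(pt)-p)*100).round(2),end=' ')
    if Rt is not None:
        rv=R.from_matrix(Rm.T@Rt).as_rotvec();print('rot',rv.round(4),'deg',np.degrees(np.linalg.norm(rv)).round(1),end=' ')
    print('t',s['time'])
def down(yaw):  # tool x down, tool y at world yaw
    x=np.array([0,0,-1.]);y=np.array([np.cos(yaw),np.sin(yaw),0]);return np.c_[x,y,np.cross(x,y)]
E
python3 - <<'E'
from h import *
p,Rm,s=pose();print(Rm.round(3))
c=cal('wrist');o=-c[2].T@c[3];print('cam in tool',Rm.T@(o-p),'fwd',Rm.T@c[2][2],'right',Rm.T@c[2][0])
print('yaw of y',np.arctan2(Rm[1,1],Rm[0,1]))
go([0.47,0.06,0.42])
for y in [-1.57,1.57]:go([0.47,0.06,0.42],down(y))
E
```

```text
[[-0.001  0.303  0.953]
 [-0.002  0.953 -0.303]
 [-1.    -0.002 -0.   ]]
cam in tool [-0.12851193 -0.0009157  -0.07699069] fwd [0.95442308 0.00149374 0.29845326] right [-1.48558151e-03  9.99998864e-01 -2.54187802e-04]
yaw of y 1.263020254597873
dp cm [-17.49 -47.52  42.97] t 0.15
dp cm [-17.49 -47.52  42.97] rot [2.833e+00 2.500e-03 4.000e-04] deg 162.3 t 0.15
dp cm [-17.49 -47.52  42.97] rot [-3.07e-01 -3.00e-04  1.80e-03] deg 17.6 t 0.15
```

```bash
python3 - <<'E'
from h import *
go([0.453,0.08,0.36])
E
python3 -m creep '[{"grip":8.5,"dp":[-11.5,0,0],"rotation":[0,0,0]},{"grip":8.5,"dp":[-11.5,0,0],"rotation":[0,0,0]},{"grip":8.5,"dp":[-11.5,-10,9],"rotation":[0,0,0]},{"grip":8.5,"dp":[-11.5,-13,11.5],"rotation":[0,0,0]},{"grip":8.5,"dp":[-11.5,-16,14],"rotation":[0,0,0]}]'; python3 -c "
from h import *
go([0.453,0.08,0.34])"
```

```text
dp cm [-11.5  -46.12  40.75] t 0.15
time: 0.57
tool_pos: [0.2544, 0.5303, 0.3513]
tcp_rot: [0.242, 1.556, -0.239]
wrist_force: [0.6, -0.6, -0.2]
width: 0.994
dp cm [  1.07 -36.96  32.5 ] t 0.5667
```

```bash
python3 -m creep '[{"grip":8.5,"dp":[1,-37,32.5],"rotation":[0,0,0]},{"grip":8.5,"dp":[1,-37,32.5],"rotation":[0,0,0]},{"grip":8.5,"dp":[1,-37,32.5],"rotation":[0,0,0]},{"grip":8.5,"dp":[1,-37,32.5],"rotation":[0,0,0]},{"grip":8.5,"dp":[1,-37,32.5],"rotation":[0,0,0]}]'; python3 -c "
from h import *
go([0.453,0.08,0.34])"
```

```text
time: 0.98
tool_pos: [0.3378, 0.3379, 0.3453]
tcp_rot: [0.241, 1.557, -0.241]
wrist_force: [0.0, 0.0, 0.4]
width: 0.996
dp cm [  0.54 -21.1   18.78] t 0.9833
```

```bash
for i in 1; do python3 -m creep '[{"grip":8.5,"dp":[0.5,-21,18.8],"rotation":[0,0,0]},{"grip":8.5,"dp":[0.5,-21,18.8],"rotation":[0,0,0]},{"grip":8.5,"dp":[0.5,-21,18.8],"rotation":[0,0,0]},{"grip":8.5,"dp":[0.5,-21,18.8],"rotation":[0,0,0]},{"grip":8.5,"dp":[0.5,-21,18.8],"rotation":[0,0,0]}]'; done
python3 -m creep '[{"grip":8.5,"dp":[0,-6,5.5],"rotation":[0,0,0]},{"grip":8.5,"dp":[0,-6,5.5],"rotation":[0,0,0]},{"grip":8.5,"dp":[0,-6,5.5],"rotation":[0,0,0]},{"grip":8.5,"dp":[0,-6,5.5],"rotation":[0,0,0]},{"grip":8.5,"dp":[0,-6,5.5],"rotation":[0,0,0]}]'
python3 -c "
from h import *
snap('wrist','w1')
go([0.453,0.08,0.34])"
```

```text
time: 1.4
tool_pos: [0.4231, 0.1479, 0.3418]
tcp_rot: [0.242, 1.557, -0.241]
wrist_force: [1.6, 1.0, -0.3]
width: 0.992
time: 1.82
tool_pos: [0.457, 0.0761, 0.3416]
tcp_rot: [0.243, 1.558, -0.242]
wrist_force: [-0.3, 0.4, -0.1]
width: 0.994
dp cm [ 0.17  0.19 -0.46] t 1.8667
```

View pics/w1.png

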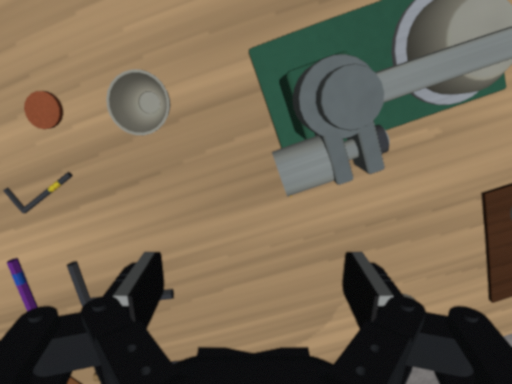

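w1: bolt head at about (303,167), its mouth end edge from (275,152) to (288,195), the base's near corner at (250,48). Second wrist viewpoint next.

```bash
python3 -m creep '[{"grip":8.5,"dp":[0,-9,3],"rotation":[0,0,0]},{"grip":8.5,"dp":[0,-9,3],"rotation":[0,0,0]},{"grip":8.5,"dp":[0,-9,3],"rotation":[0,0,0]},{"grip":8.5,"dp":[0,-9,3],"rotation":[0,0,0]},{"grip":8.5,"dp":[0,-9,3],"rotation":[0,0,0]}]'
python3 -c "
from h import *
snap('wrist','w2')
for n in ['w1','w2']:
    c,p,d=load(n); x=(220,90) if n=='w1' else (330,80)
    cv2.imwrite(f'pics/{n}z.png',cv2.resize(p[x[1]:x[1]+130,x[0]:x[0]+180,::-1],None,fx=4,fy=4,interpolation=cv2.INTER_CUBIC))
"
```

```text
time: 2.28
tool_pos: [0.4584, -0.0176, 0.3419]
tcp_rot: [0.242, 1.558, -0.24]
wrist_force: [0.2, 0.5, 0.5]
width: 0.996
```

View pics/w2.png

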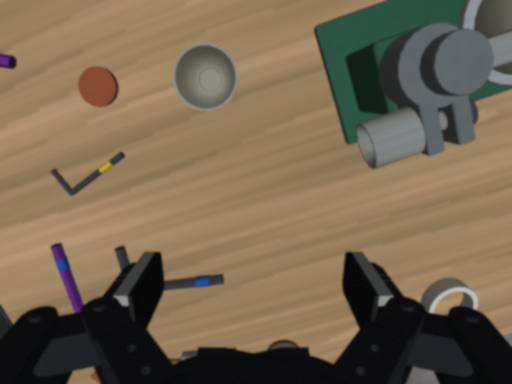

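View pics/w1z.png

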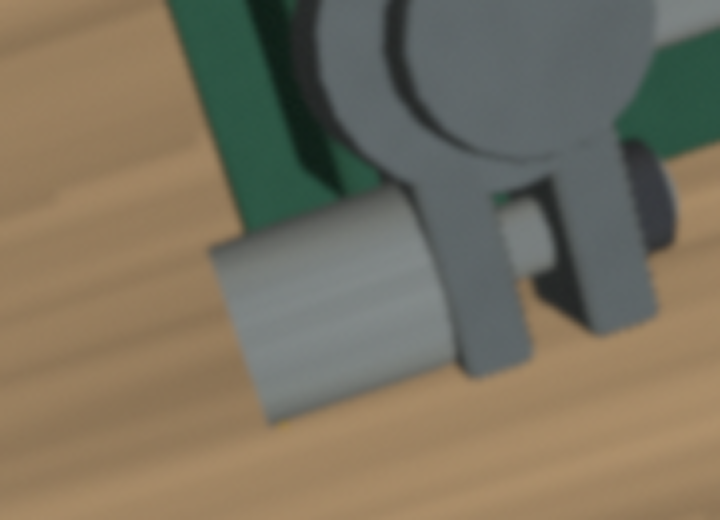

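View pics/w2z.png

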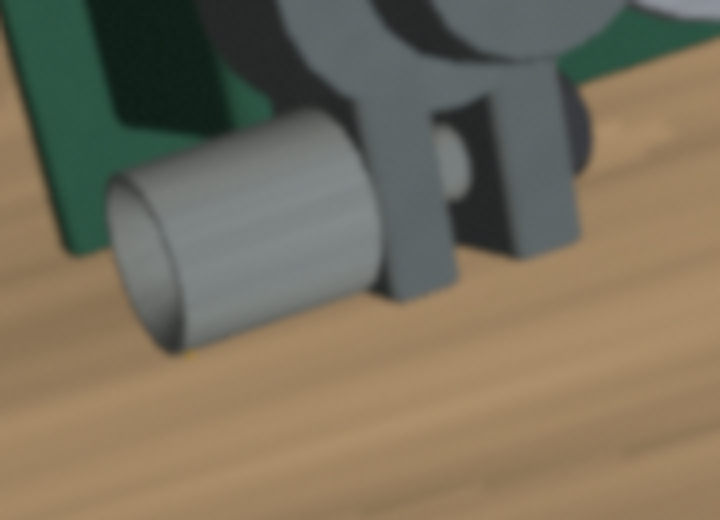

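w2: mouth ellipse of the head from about (359,124) to (375,168), inside visible; big key's blue band at (203,282), small key at (72,192).

```bash
cat > st.py <<'E'
from h import *
def full(pts,off,f): return (np.array(pts,float)+0.5)/f-0.5+np.array(off)
E={'w1':(full([(212,249),(395,188),(270,422),(460,362)],(220,90),4)),
'w2':(full([(118,175),(310,108),(180,352),(375,288)],(330,80),4)),
'top0':full([(430,183),(512,186),(425,255),(500,259)],(60,120),4),
'scene0':full([(209,375),(262,322),(268,435),(322,370)],(250,60),4.5)}
N=[];O=[];names=[]
for n,e in E.items():
    c,_,_=load(n);o,D=ray(c,e);D/=np.linalg.norm(D,axis=1)[:,None]
    n1=np.cross(D[0],D[1]);n1/=np.linalg.norm(n1);n2=np.cross(D[2],D[3]);n2/=np.linalg.norm(n2)
    m=n1+n2;m/=np.linalg.norm(m);N.append(m);O.append(o);names.append(n)
    print(n,'plane pair dir',np.cross(n1,n2)/np.linalg.norm(np.cross(n1,n2)))
N=np.array(N);O=np.array(O)
def solve(idx):
    # axis dir horizontal (sin,cos): point P at plane y=ref
    d=np.linalg.svd(N[idx])[2][2];d*=np.sign(d[1])
    P=np.linalg.lstsq(np.r_[N[idx],[[0,1,0]]],np.r_[np.sum(N[idx]*O[idx],1),0.11],rcond=None)[0]
    print([names[i] for i in idx],'dir',d.round(3),'yaw',np.degrees(np.arctan2(-d[0],d[1])).round(2),'pt@y=.11',P.round(4))
for idx in ([0,1],[0,1,2],[0,1,3],[0,1,2,3],[0,3],[1,3],[2,3]): solve(idx)
# mouth rim center
c1,_,_=load('w1');c2,_,_=load('w2');cs,_,_=load('scene0')
m2=full([(148,264)],(330,80),4);m1=full([(241,336)],(220,90),4);ms=full([(247,393)],(250,60),4.5)
print('rim12',tri(c1,m1,c2,m2).round(4),'rim2s',tri(c2,m2,cs,ms).round(4),'rim1s',tri(c1,m1,cs,ms).round(4))
for n,px in [('w1',[(250,48),(280,137)]),('w2',[(316,27),(347,143)])]:
    c,_,_=load(n);q=plane(c,px,0.018);v=q[0]-q[1];print(n,'base edge',q.round(4),'yaw',np.degrees(np.arctan2(v[0]*0+ -v[1]*1,-v[0])).round(2), v)
c,p,d=load('w2');P=depthpts(c,d)
for u,v in [(395,140),(385,145),(375,150),(330,60)]: print((u,v),P[v,u].round(4))
E
python3 st.py
```

```text
w1 plane pair dir [ 0.02596136 -0.99879496 -0.04164904]
w2 plane pair dir [ 0.05908683 -0.99285716 -0.10365039]
top0 plane pair dir [ 0.04549853  0.96583835 -0.2551199 ]
scene0 plane pair dir [ 0.16088612 -0.90768009  0.3875984 ]
['w1', 'w2'] dir [ 0.225  0.338 -0.914] yaw -33.63 pt@y=.11 [0.4608 0.11   0.1623]
['w1', 'w2', 'top0'] dir [ 0.039  0.97  -0.24 ] yaw -2.29 pt@y=.11 [0.4663 0.11   0.1403]
['w1', 'w2', 'scene0'] dir [-0.014  0.999 -0.039] yaw 0.81 pt@y=.11 [0.4638 0.11   0.1503]
['w1', 'w2', 'top0', 'scene0'] dir [-0.015  0.999 -0.041] yaw 0.86 pt@y=.11 [0.4637 0.11   0.1501]
['w1', 'scene0'] dir [-0.009  1.    -0.026] yaw 0.51 pt@y=.11 [0.4638 0.11   0.1503]
['w2', 'scene0'] dir [-0.019  0.999 -0.051] yaw 1.11 pt@y=.11 [0.4638 0.11   0.1504]
['top0', 'scene0'] dir [-0.017  0.999 -0.045] yaw 0.97 pt@y=.11 [0.4636 0.11   0.1498]
rim12 [[4.638e-01 1.032e-01 1.511e-01 1.000e-04]] rim2s [[0.4641 0.1035 0.1559 0.0041]] rim1s [[0.4639 0.1042 0.156  0.0034]]
w1 base edge [[0.3195 0.1159 0.018 ]
 [0.4456 0.1205 0.018 ]] yaw 2.08 [-0.12609172 -0.00458407  0.        ]
w2 base edge [[0.3219 0.1135 0.018 ]
 [0.4845 0.1174 0.018 ]] yaw 1.4 [-0.16264261 -0.00398347  0.        ]
(395, 140) [0.4607 0.1232 0.1754]
(385, 145) [0.4629 0.1136 0.1737]
(375, 150) [0.4651 0.1036 0.1727]
(330, 60) [0.3676 0.1207 0.0191]
```

```bash
cat >> st.py <<'E'
print('---')
for n,m in zip(names,N): print(n,'yaw if level',np.degrees(np.arctan(m[1]/m[0])).round(2))
for n,rng in [('w1',(60,135)),('w2',(35,135))]:
    c,p,d=load(n);p=p.astype(int);g=(p[:,:,1]>p[:,:,0]+15)&(p[:,:,1]>=p[:,:,2])
    pts=[]
    for v in range(*rng):
        r=p[v,:,0]-p[v,:,1]; k=np.where(g[v])[0]
        if len(k)==0: continue
        k=k[0]
        # subpixel: crossing of (R-G)=0
        for u in range(k-4,k+1):
            if r[u]>=0>r[u+1]: pts.append((u+r[u]/(r[u]-r[u+1]),v))
    q=plane(c,pts,0.018)[:,:2].astype(np.float32)
    vx,vy,x0,y0=cv2.fitLine(q,cv2.DIST_HUBER,0,.001,.001).ravel();print(n,len(pts),'front edge yaw',np.degrees(np.arctan(vy/vx)),'y at x=.4638',y0+(0.4638-x0)*vy/vx)
c,p,d=load('top0');p=p.astype(int);g=((p[:,:,1]>p[:,:,0]+15)&(p[:,:,1]>=p[:,:,2])).astype(np.uint8)
g[:,:60]=0;g[:,200:]=0;g[250:]=0
pts=np.argwhere(g)[:,::-1];q=plane(c,pts,0.018)[:,:2].astype(np.float32);print(cv2.minAreaRect(q),cv2.boxPoints(cv2.minAreaRect(q)).round(3))
E
python3 st.py | sed -n '/---/,$p'
```

```text
---
w1 yaw if level 0.89
w2 yaw if level 1.87
top0 yaw if level 1.72
scene0 yaw if level -0.11
w1 75 front edge yaw 2.1998127 y at x=.4638 0.11758663
w2 100 front edge yaw 2.29039 y at x=.4638 0.11555355
((0.39522597193717957, 0.2848023772239685), (0.16838067770004272, 0.33777540922164917), 2.1972391605377197) [[0.305 0.45 ]
 [0.318 0.113]
 [0.486 0.119]
 [0.473 0.457]]
```

```bash
python3 -c "
from h import *
go([0.63,-0.2,0.28],down(-0.17))"
python3 -m creep '[{"grip":8.5,"dp":[3,-7,8],"rotation":[0.29,0,0]},{"grip":8.5,"dp":[3,-7,8],"rotation":[0.29,0,0]},{"grip":8.5,"dp":[4,-12,14],"rotation":[0.57,0,0]},{"grip":8.5,"dp":[6,-12,21],"rotation":[0.57,0,0]},{"grip":8.5,"dp":[6,-12,21],"rotation":[0.57,0,0]}]'
python3 -c "
from h import *
go([0.63,-0.2,0.28],down(-0.17))"
```

```text
dp cm [  6.17 -12.26  21.87] rot [ 1.4347e+00 -9.0000e-04 -5.0000e-04] deg 82.2 t 2.3333
time: 2.75
tool_pos: [0.5886, -0.1698, 0.2926]
tcp_rot: [0.689, 1.458, -0.688]
wrist_force: [-0.1, -0.0, 0.2]
width: 0.992
dp cm [1.26 1.27 4.97] rot [ 8.591e-01 -1.000e-04 -1.100e-03] deg 49.2 t 2.75
```

```bash
python3 -m creep '[{"grip":8.5,"dp":[1.3,1.3,5],"rotation":[0.57,0,0]},{"grip":8.5,"dp":[1.3,1.3,5],"rotation":[0.57,0,0]},{"grip":8.5,"dp":[1.3,1.3,5],"rotation":[0.57,0,0]},{"grip":8.5,"dp":[1.3,1.3,5],"rotation":[0.57,0,0]},{"grip":8.5,"dp":[1.3,1.3,5],"rotation":[0.57,0,0]}]'
python3 -m creep '[{"grip":8.5,"dp":[0,0,0],"rotation":[0.27,0,0]},{"grip":8.5,"dp":[0,0,0],"rotation":[0.27,0,0]},{"grip":8.5,"dp":[0,0,0],"rotation":[0.27,0,0]},{"grip":6,"dp":[0,0,0],"rotation":[0.27,0,0]},{"grip":5,"dp":[0,0,0],"rotation":[0.27,0,0]}]'
python3 -c "
from h import *
snap('wrist','w3')
go([0.63,-0.2,0.28],down(-0.17))"
```

```text
time: 3.17
tool_pos: [0.63, -0.1982, 0.2786]
tcp_rot: [1.121, 1.265, -1.121]
wrist_force: [0.5, 0.1, 0.4]
width: 0.991
time: 3.58
tool_pos: [0.6294, -0.1992, 0.2796]
tcp_rot: [1.313, 1.139, -1.313]
wrist_force: [0.3, 0.5, -0.2]
width: 0.74
dp cm [-0.03  0.08  0.04] rot [ 0.0269 -0.0002  0.    ] deg 1.5 t 3.6333
```

View pics/w3.png

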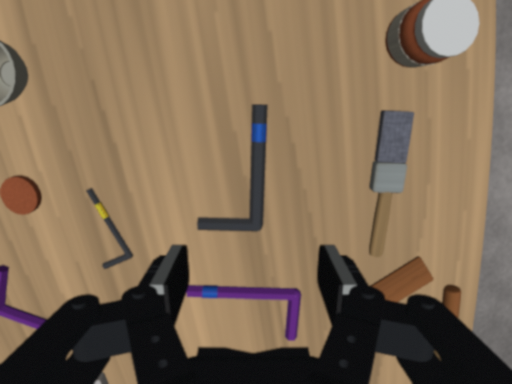

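```bash
cat > key.py <<'E'
from h import *
import sys
def keypts(n):
    c,p,d=load(n)
    hsv=cv2.cvtColor(p,cv2.COLOR_RGB2HSV).astype(int);H,S,V=hsv[...,0],hsv[...,1],hsv[...,2]
    dark=(V<95)&(S<90); blue=(abs(H-112)<9)&(S>130)
    m=(dark|blue).astype(np.uint8)
    m=cv2.morphologyEx(m,cv2.MORPH_CLOSE,np.ones((3,3),np.uint8))
    k,lab,st,cen=cv2.connectedComponentsWithStats(m)
    best=[i for i in range(1,k) if (blue&(lab==i)).sum()>8 and (dark&(lab==i)).sum()>60 and st[i,4]<8000]
    return c,p,lab,best,st,blue
if __name__=='__main__':
  for n in sys.argv[1:]:
    c,p,lab,best,st,blue=keypts(n)
    print(n,[st[i] for i in best])
    for i in best:
        pts=np.argwhere(lab==i)[:,::-1]
        for z in (0.0,0.0085,0.017):
            q=plane(c,pts,z)[:,:2]
            if z==0.0085: print('  blue ctr',plane(c,[np.argwhere((lab==i)&blue)[:,::-1].mean(0)],0.0085)[0].round(4))
            # split arms: long arm along +y (key), iterative
            u=np.array([0.17,.985]);corner=None
            bend=np.array([0.619,-0.287]);
            for _ in range(5):
                v=np.array([-u[1],u[0]]);a=(q-bend)@u;b=(q-bend)@v
                L=q[(a>0.02)&(abs(b)<.02)];Sx=q[(b>0.02)&(abs(a)<.02)]
                f=cv2.fitLine(L.astype(np.float32),cv2.DIST_L2,0,.001,.001).ravel();g=cv2.fitLine(Sx.astype(np.float32),cv2.DIST_L2,0,.001,.001).ravel()
                u=f[:2]*np.sign(f[1]);s=np.linalg.solve(np.c_[f[:2],-g[:2]],g[2:]-f[2:]);bend=f[2:]+f[:2]*s[0]
            v=np.array([-u[1],u[0]]);gs=g[:2]*(-1 if g[0]>0 else 1)
            print('  z',z,'bend',bend.round(4),'yaw long',np.degrees(np.arctan2(u[1],u[0])).round(2),'short+90',(np.degrees(np.arctan2(gs[1],gs[0]))-90).round(2)%360,'len',((L-bend)@u).max().round(4),((Sx-bend)@v).max().round(4))
E
python3 key.py w3 top0 scene0; python3 -c "
from h import *
c,p,d=load('w3');print(plane(c,[(258,220),(259,106)],.0085))"
```

```text
w3 [array([ 198,  105,   69,  126, 2385], dtype=int32)]
  z 0.0 bend [ 0.6197 -0.2918] yaw long 80.49 short+90 80.91 len 0.1617 0.0815
  blue ctr [ 0.6407 -0.1653  0.0085]
  z 0.0085 bend [ 0.6201 -0.2883] yaw long 80.47 short+90 80.91 len 0.1583 0.0798
  z 0.017 bend [ 0.6206 -0.2846] yaw long 80.52 short+90 81.17 len 0.1547 0.0782
top0 [array([279, 135,  55,  41, 491], dtype=int32)]
  z 0.0 bend [ 0.6221 -0.2893] yaw long 80.47 short+90 79.87 len 0.1619 0.0832
  blue ctr [ 0.6403 -0.1629  0.0085]
  z 0.0085 bend [ 0.6188 -0.2875] yaw long 80.51 short+90 80.02 len 0.1604 0.0826
  z 0.017 bend [ 0.6155 -0.2858] yaw long 80.51 short+90 80.02 len 0.1591 0.0819
scene0 [array([   9,    0,  100,  123, 1484], dtype=int32), array([ 269,    0,  185,   57, 3658], dtype=int32), array([ 123,   53,   54,   75, 1832], dtype=int32), array([237, 276,  76,  53, 813], dtype=int32)]
[[ 0.62389746 -0.28249708  0.0085    ]
 [ 0.64571987 -0.13350734  0.0085    ]]Traceback (most recent call last):
  File "key.py", line 27, in <module>
    f=cv2.fitLine(L.astype(np.float32),cv2.DIST_L2,0,.001,.001).ravel();g=cv2.fitLine(Sx.astype(np.float32),cv2.DIST_L2,0,.001,.001).ravel()
      ~~~~~~~~~~~^^^^^^^^^^^^^^^^^^^^^^^^^^^^^^^^^^^^^^^^^^^^^^
cv2.error: OpenCV(4.12.0) /io/opencv/modules/imgproc/src/linefit.cpp:50: error: (-215:Assertion failed) count > 0 in function 'fitLine2D_wods'
```

w3: key fully visible, bend (258,222), long end (259,106), band (260,133), short tip (199,224). Two views put it flat (z≈8 mm), bend (0.620,-0.288), yaw 80.6°. Descend to grip at key x = 70 mm.

```bash
python3 -c "
from h import *
go([0.6311,-0.2189,0.08],down(-0.164))"
```

```text
dp cm [19.96  0.46  1.9 ] rot [ 0.0209 -0.0002  0.    ] deg 1.2 t 3.6333
```

```bash
python3 -m creep '[{"grip":5,"dp":[20,0.5,1.9],"rotation":[0.02,0,0]},{"grip":5,"dp":[20,0.5,1.9],"rotation":[0.02,0,0]},{"grip":5,"dp":[20,0.5,1.9],"rotation":[0.02,0,0]},{"grip":5,"dp":[20,0.5,1.9],"rotation":[0.02,0,0]},{"grip":5,"dp":[20,0.5,1.9],"rotation":[0.02,0,0]}]'
python3 -m creep '[{"grip":5,"dp":[0,0,0],"rotation":[0,0,0]},{"grip":5,"dp":[0,0,0],"rotation":[0,0,0]},{"grip":5,"dp":[0,0,0],"rotation":[0,0,0]},{"grip":5,"dp":[0,0,0],"rotation":[0,0,0]}]'
python3 -c "
from h import *
snap('wrist','w4')
go([0.6311,-0.2189,0.0175],down(-0.164))"; python3 key.py w4
```

```text
time: 4.05
tool_pos: [0.63, -0.2196, 0.0767]
tcp_rot: [1.329, 1.129, -1.331]
wrist_force: [0.0, -0.5, -1.0]
width: 0.579
time: 4.38
tool_pos: [0.6339, -0.221, 0.0836]
tcp_rot: [1.332, 1.12, -1.327]
wrist_force: [-0.2, 0.6, 0.6]
width: 0.582
dp cm [ 6.63 -0.35 -0.17] rot [-0.0024  0.0013 -0.0064] deg 0.4 t 4.4333
w4 []
```

View pics/w4.png

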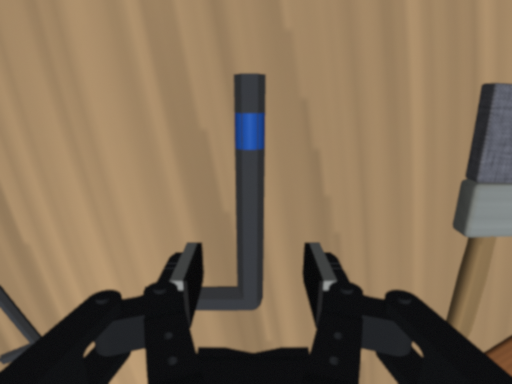

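w4: bar runs straight up at column ~250 between the fingers (inner edges 203 and 304), band (250,131), bend (250,297).

```bash
python3 -c "
from h import *
c,p,d=load('w4')
V=p.max(2).astype(int)
q=[]
for v in range(85,240,5):
    m=np.where((V[v,200:300]<90)|((p[v,200:300,2].astype(int)-p[v,200:300,0])>60))[0]+200
    q.append(((m.min()+m.max())/2,v))
P=plane(c,q,.0085);f=cv2.fitLine(P[:,:2].astype(np.float32),cv2.DIST_HUBER,0,.001,.001).ravel()
print(f,np.degrees(np.arctan2(f[1],f[0])))
print('tip',plane(c,[(250,73)],.0085), 'x at y=-.2189',f[2]+(-.2189-f[3])*f[0]/f[1])
go([0.6311,-0.2189,0.0175],down(-0.164))
"
```

```text
[ 0.16773354  0.9858324   0.6369136  -0.18770379] 80.343925
tip [[ 0.64693044 -0.13095882  0.0085    ]] x at y=-.2189 0.63160574
dp cm [ 6.63 -0.35 -0.17] rot [-0.0024  0.0013 -0.0064] deg 0.4 t 4.4333
```

```bash
python3 -m creep '[{"grip":5,"dp":[3,-0.3,-0.2],"rotation":[0,0,0.006]},{"grip":5,"dp":[5,-0.3,-0.2],"rotation":[0,0,0]},{"grip":5,"dp":[6,-0.3,-0.2],"rotation":[0,0,0]},{"grip":5,"dp":[6.3,-0.3,-0.2],"rotation":[0,0,0]},{"grip":5,"dp":[6.3,-0.3,-0.2],"rotation":[0,0,0]}]'
python3 -m creep '[{"grip":5,"dp":[0,0,0],"rotation":[0,0,0]},{"grip":5,"dp":[0,0,0],"rotation":[0,0,0]},{"grip":5,"dp":[0,0,0],"rotation":[0,0,0]}]'
python3 -c "
from h import *
go([0.6315,-0.2189,0.0175],down(-0.164));print(pose()[0])"
```

```text
time: 4.85
tool_pos: [0.629, -0.2178, 0.0173]
tcp_rot: [1.331, 1.125, -1.331]
wrist_force: [-0.3, 0.8, 0.4]
width: 0.585
time: 5.1
tool_pos: [0.6298, -0.2182, 0.0184]
tcp_rot: [1.332, 1.123, -1.329]
wrist_force: [0.8, 0.2, 0.4]
width: 0.588
dp cm [0.09 0.18 0.04] rot [-0.003   0.0006 -0.0028] deg 0.2 t 5.1
[ 0.62977056 -0.21824228  0.01839757]
```

```bash
python3 -m creep '[{"grip":5,"dp":[0,0.15,0],"rotation":[0,0,0]},{"grip":1.5,"dp":[0,0.15,0],"rotation":[0,0,0]},{"grip":1.0,"dp":[0,0.15,0],"rotation":[0,0,0]},{"grip":1,"dp":[0,0.15,0],"rotation":[0,0,0]},{"grip":1,"dp":[0,0.15,0],"rotation":[0,0,0]}]' 90
python3 -m creep '[{"grip":1,"dp":[0,0,0],"rotation":[0,0,0]},{"grip":1,"dp":[0,0,0],"rotation":[0,0,0]},{"grip":1,"dp":[0,0,0],"rotation":[0,0,0]},{"grip":1,"dp":[0,0,0],"rotation":[0,0,0]},{"grip":1,"dp":[0,0,0],"rotation":[0,0,0]}]'
python3 -m creep '[{"grip":1,"dp":[0,0,0],"rotation":[0,0,0]},{"grip":1,"dp":[0,0,0],"rotation":[0,0,0]},{"grip":1,"dp":[-1,0,0],"rotation":[0,0,0]},{"grip":1,"dp":[-4,0,0],"rotation":[0,0,0]},{"grip":1,"dp":[-7,0,0],"rotation":[0,0,0]}]'
python3 -m creep '[{"grip":1,"dp":[-4,0,0],"rotation":[0,0,0]},{"grip":1,"dp":[-7,0,0],"rotation":[0,0,0]},{"grip":1,"dp":[-9,0,0],"rotation":[0,0,0]},{"grip":1,"dp":[-10,0,0],"rotation":[0,0,0]},{"grip":1,"dp":[-10,0,0],"rotation":[0,0,0]}]'
python3 -c "
from h import *
snap('wrist','w5');snap('scene','s5')
go([0.6315,-0.2189,0.0175],down(-0.164));print(pose()[0])"
```

```text
time: 5.52
tool_pos: [0.6308, -0.2182, 0.0176]
tcp_rot: [1.332, 1.124, -1.33]
wrist_force: [0.6, 0.5, 3.7]
width: 0.183
time: 5.93
tool_pos: [0.6308, -0.2182, 0.0175]
tcp_rot: [1.332, 1.124, -1.33]
wrist_force: [-0.8, 0.5, 4.6]
width: 0.178
time: 6.35
tool_pos: [0.6258, -0.2164, 0.083]
tcp_rot: [1.329, 1.135, -1.337]
wrist_force: [0.6, -0.2, -4.0]
width: 0.183
time: 6.77
tool_pos: [0.6307, -0.2183, 0.1889]
tcp_rot: [1.332, 1.123, -1.329]
wrist_force: [1.1, -0.7, -4.6]
width: 0.18
dp cm [16.71  0.36  0.11] rot [-0.003  -0.0007  0.0033] deg 0.3 t 6.8667
[ 0.62864879 -0.21744306  0.18460195]
```

View pics/w5.png

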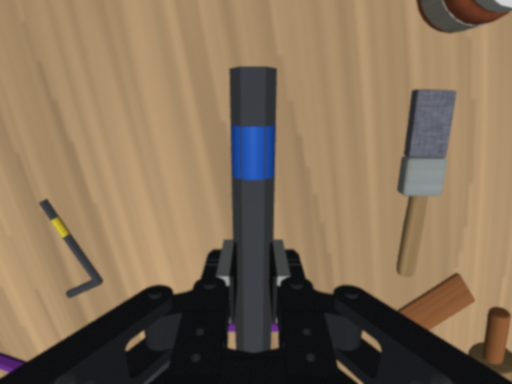

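View pics/s5.png

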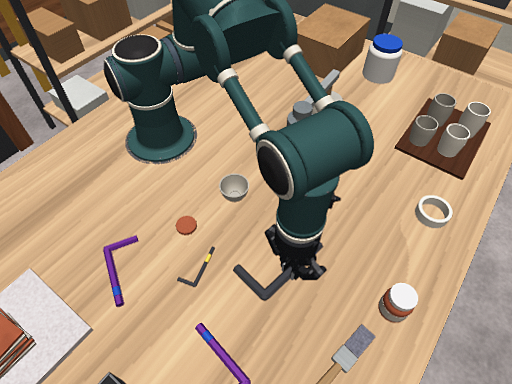

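Lifted: in w5 the bar runs between the fingers (col 254), band at (253,152); s5 shows the short arm from (265,297) to (237,268), key held.

```bash
cat > hand.py <<'E'
from h import *
import sys
n=sys.argv[1]
c,p,d=load(n)
s=bot.read_state()
P=depthpts(c,d)
# camera->tool is fixed: cam in tool from calibration at snap
Rct=None
camo=np.array([-0.12851193,-0.0009157,-0.07699069]);f=np.array([0.95442308,0.00149374,0.29845326]);r=np.array([-1.48558151e-03,9.99998864e-01,-2.54187802e-04]);dn=np.cross(f,r)
M=np.c_[r,dn,f]  # cam axes in tool
K,dist,_,_=c
pts=[]
for v in range(75,240,3):
    row=p[v,200:310].astype(int);m=np.where((row.max(1)<90)|(row[:,2]-row[:,0]>60))[0]+200
    u=(m.min()+m.max())/2
    nu=cv2.undistortPoints(np.array([[[u,v]]],float),K,dist).ravel()
    z=np.median(d[v,int(u)-3:int(u)+4]); pts.append(camo+M@(np.r_[nu,1]*z))
pts=np.array(pts)
A=np.polyfit(pts[:,2],pts[:,0],1);B=np.polyfit(pts[:,2],pts[:,1],1)
print('bar top: tool x = %.4f + %.4f*z (pitch deg %.2f); tool y = %.4f + %.4f z (yaw deg %.2f)'%(A[1],A[0],np.degrees(np.arctan(A[0])),B[1],B[0],np.degrees(np.arctan(B[0]))),'z range',pts[:,2].min(),pts[:,2].max(), 'res',np.std(pts[:,0]-np.polyval(A,pts[:,2])))
E
python3 hand.py w5
python3 - <<'E'
from h import *
cs,ps,ds=load('s5')
cv2.imwrite('pics/s5z.png',cv2.resize(ps[230:310,225:345,::-1],None,fx=6,fy=6,interpolation=cv2.INTER_CUBIC))
P=depthpts(cs,ds)
for u,v in [(240,272),(250,282),(258,290),(265,294),(272,290),(280,284)]:print((u,v),P[v,u].round(4))
E
```

```text
bar top: tool x = 0.0005 + 0.0064*z (pitch deg 0.36); tool y = -0.0008 + -0.0013 z (yaw deg -0.07) z range -0.0859068036975893 -0.01731293927047589 res 0.0006132335759307947
(240, 272) [ 0.5547 -0.2806  0.1878]
(250, 282) [ 0.5819 -0.2846  0.1855]
(258, 290) [ 0.6035 -0.2883  0.1855]
(265, 294) [ 0.6187 -0.2871  0.1862]
(272, 290) [ 0.6245 -0.2725  0.1853]
(280, 284) [ 0.6298 -0.2534  0.1845]
```

View pics/s5z.png

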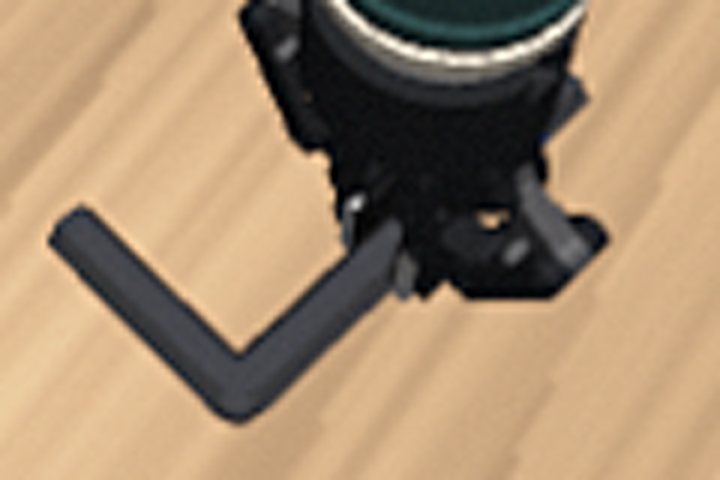

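```bash
python3 -c "
from h import *
go([0.5392,-0.06,0.18],down(-1.534))"
python3 -m creep '[{"grip":1,"dp":[0,0,0],"rotation":[0.1,0,0]},{"grip":1,"dp":[0,0,0],"rotation":[0.2,0,0]},{"grip":1,"dp":[0,-1,-1],"rotation":[0.3,0,0]},{"grip":1,"dp":[0,-2,-2],"rotation":[0.4,0,0]},{"grip":1,"dp":[0,-3,-3],"rotation":[0.5,0,0]}]'
python3 -m creep '[{"grip":1,"dp":[0,-0.5,-1],"rotation":[0.1,0,0]},{"grip":1,"dp":[0,-1,-2],"rotation":[0.2,0,0]},{"grip":1,"dp":[0,-1.5,-3],"rotation":[0.3,0,0]},{"grip":1,"dp":[0,-2,-4],"rotation":[0.4,0,0]},{"grip":1,"dp":[0,-2,-4],"rotation":[0.45,0,0]}]'
python3 -c "
from h import *
go([0.5392,-0.06,0.18],down(-1.534))"
```

```text
dp cm [  0.51 -11.44 -14.04] rot [1.367  0.0017 0.0032] deg 78.3 t 6.8667
time: 7.28
tool_pos: [0.6028, -0.1824, 0.1823]
tcp_rot: [1.682, 0.818, -1.691]
wrist_force: [0.1, 0.4, -4.6]
width: 0.177
time: 7.7
tool_pos: [0.6124, -0.1369, 0.1825]
tcp_rot: [1.968, 0.456, -1.979]
wrist_force: [-0.6, -0.6, -4.4]
width: 0.179
dp cm [  0.32 -10.11   3.24] rot [0.4136 0.0055 0.0045] deg 23.7 t 7.7
```

```bash
python3 -m creep '[{"grip":1,"dp":[0,-2,0.5],"rotation":[0.1,0,0]},{"grip":1,"dp":[0,-4,1],"rotation":[0.2,0,0]},{"grip":1,"dp":[0,-6,2],"rotation":[0.3,0,0]},{"grip":1,"dp":[0.3,-8,2.5],"rotation":[0.4,0,0]},{"grip":1,"dp":[0.3,-9,3],"rotation":[0.41,0,0]}]'
python3 -m creep '[{"grip":1,"dp":[0,0,0],"rotation":[0,0,0]},{"grip":1,"dp":[0,0,0],"rotation":[0,0,0]},{"grip":1,"dp":[0,0,0],"rotation":[0,0,0]},{"grip":1,"dp":[0,0,0],"rotation":[0,0,0]}]'
python3 -c "
from h import *
go([0.5392,-0.0088,0.159],down(-1.534))"
```

```text
time: 8.12
tool_pos: [0.5438, -0.0698, 0.1794]
tcp_rot: [2.192, 0.048, -2.211]
wrist_force: [-0.1, 0.3, -4.7]
width: 0.181
time: 8.45
tool_pos: [0.5487, -0.0726, 0.1835]
tcp_rot: [2.199, 0.048, -2.199]
wrist_force: [0.6, 0.4, -4.7]
width: 0.186
dp cm [ 2.45 -6.41  0.67] rot [ 0.0076 -0.0003 -0.0004] deg 0.4 t 8.45
```

```bash
python3 -m creep '[{"grip":1,"dp":[1,-1.5,0.3],"rotation":[0.007,0,0]},{"grip":1,"dp":[2,-3.5,0.7],"rotation":[0.007,0,0]},{"grip":1,"dp":[2.3,-5,0.7],"rotation":[0.007,0,0]},{"grip":1,"dp":[2.3,-6,0.7],"rotation":[0.007,0,0]},{"grip":1,"dp":[2.3,-6.3,0.7],"rotation":[0.007,0,0]}]'
python3 -m creep '[{"grip":1,"dp":[0,0,0],"rotation":[0,0,0]},{"grip":1,"dp":[0,0,0],"rotation":[0,0,0]},{"grip":1,"dp":[0,0,0],"rotation":[0,0,0]},{"grip":1,"dp":[0,0,0],"rotation":[0,0,0]}]'
python3 -c "
from h import *
for n in ['scene','top','wrist']: snap(n,n+'6')
go([0.5392,-0.0088,0.159],down(-1.534))
for n,(u,v,w,h,f) in {'scene6':(240,80,140,110,5.5),'top6':(140,120,130,100,6)}.items():
    p=load(n)[1];cv2.imwrite(f'pics/{n}z.png',cv2.resize(p[v:v+h,u:u+w,::-1],None,fx=f,fy=f,interpolation=cv2.INTER_CUBIC)[:600,:800])
"
```

```text
time: 8.87
tool_pos: [0.5387, -0.0084, 0.1606]
tcp_rot: [2.202, 0.042, -2.202]
wrist_force: [-0.4, 0.2, -4.2]
width: 0.184
time: 9.2
tool_pos: [0.5387, -0.01, 0.1611]
tcp_rot: [2.204, 0.039, -2.202]
wrist_force: [-0.8, -0.8, -4.2]
width: 0.181
dp cm [ 0.19 -0.09 -0.08] rot [-0.0006 -0.0004 -0.0002] deg 0.0 t 9.35
```

View pics/scene6z.png

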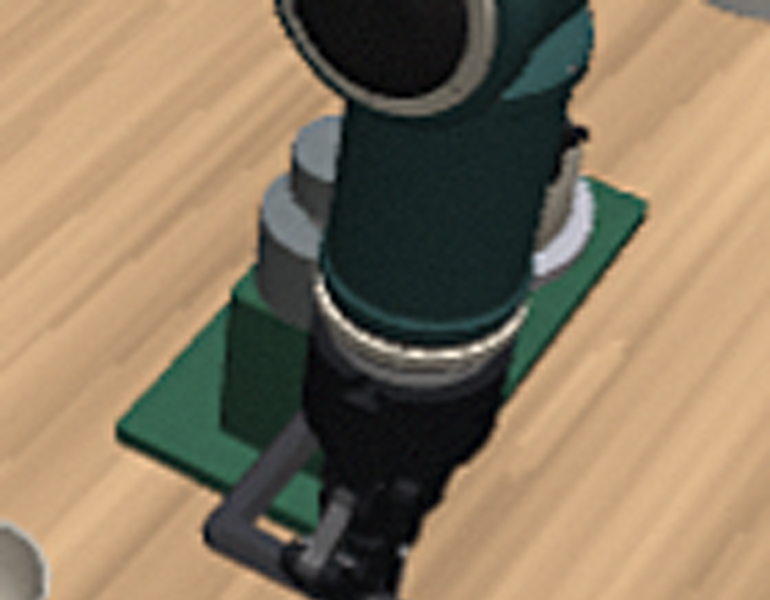

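View pics/top6z.png

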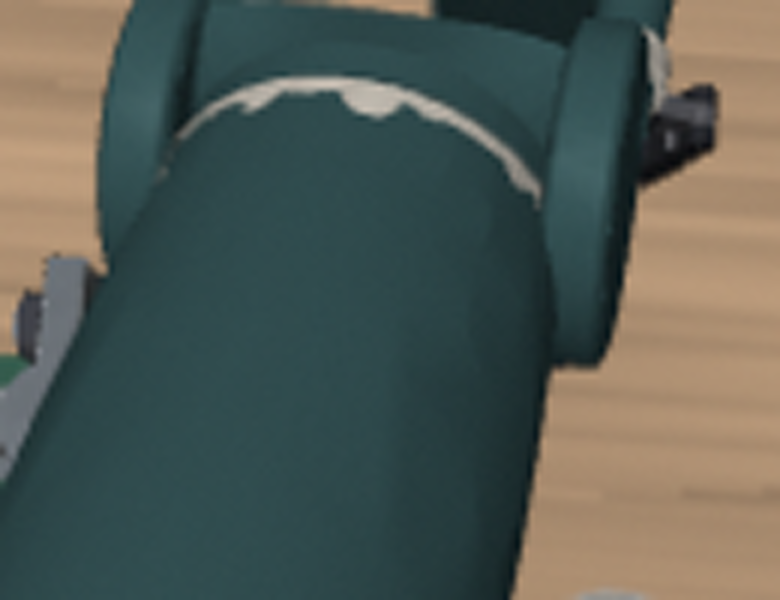

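View pics/wrist6.png

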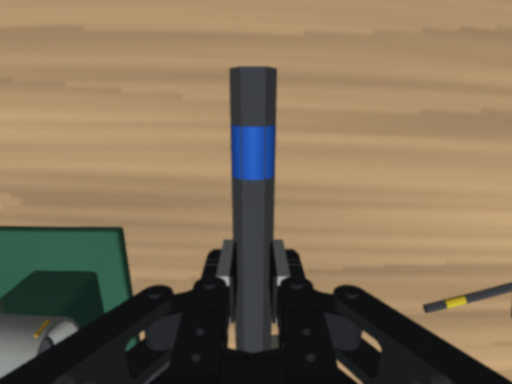

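scene6: the key's bend at about (281,175) with short arm pointing at the socket; top view blocked by the arm; wrist6 shows the grip unchanged, and the head's mouth at bottom left (~(62,335)). Check predictions against these.

```bash
cat > ov.py <<'E'
from h import *
import sys
xs=np.array([.9993,.0366,0]);ys=np.array([-.0366,.9993,0]);zs=np.array([0,0,1.]);M=np.array([.464,.1035,.150])
def ov(n,box,f,pw):
    c,p,d=load(n);u,v,w,h=box
    im=cv2.resize(p[v:v+h,u:u+w,::-1],None,fx=f,fy=f,interpolation=cv2.INTER_CUBIC)
    def dr(P,col):
        q=((proj(c,P)+.5-np.array([u,v]))*f-.5).round().astype(int)
        cv2.polylines(im,[q.reshape(-1,1,2)],False,col,1)
    a=np.linspace(0,2*np.pi,40)
    for r in (.025,.0165): dr([M+r*(np.cos(t)*xs+np.sin(t)*zs) for t in a],(0,0,255))
    dr([M,M+.05*ys],(0,255,255))
    for sgn in (-1,1): dr([M+sgn*.025*xs,M+sgn*.025*xs+.05*ys],(0,0,255))
    p0,Rm=pw
    b=p0+Rm@np.array([.009,-.0008,.071]);kx=-Rm[:,2];ky=-Rm[:,1]
    dr([b+.16*kx,b,b+.08*ky],(0,255,0))
    cv2.imwrite(f'pics/{n}ov.png',im[:600,:800])
    return b,ky
if __name__=='__main__':
    p0,Rm,s=pose()
    b,ky=ov('scene6',(240,80,140,130),4.5,(p0,Rm));ov('wrist6',(0,200,200,150),4,(p0,Rm))
    tip=b+.08*ky; print('bend',b.round(4),'tip',tip.round(4),'tip rel mouth (stand)',[(tip-M)@k.round(4) for k in (xs,ys,zs)])
E
python3 ov.py
```

```text
bend [ 0.4674 -0.0115  0.1518] tip [0.4645 0.0685 0.1518] tip rel mouth (stand) [np.float64(-0.0007457807448767837), np.float64(-0.035039889603709566), np.float64(0.0018178082020133268)]
```

View pics/scene6ov.png

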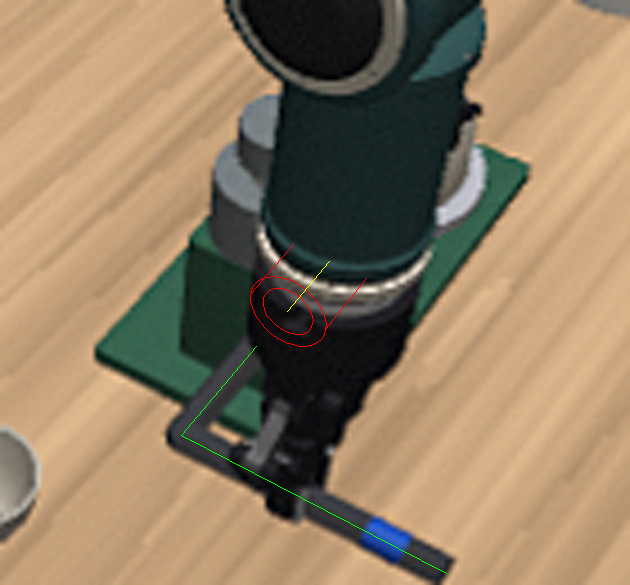

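View pics/wrist6ov.png

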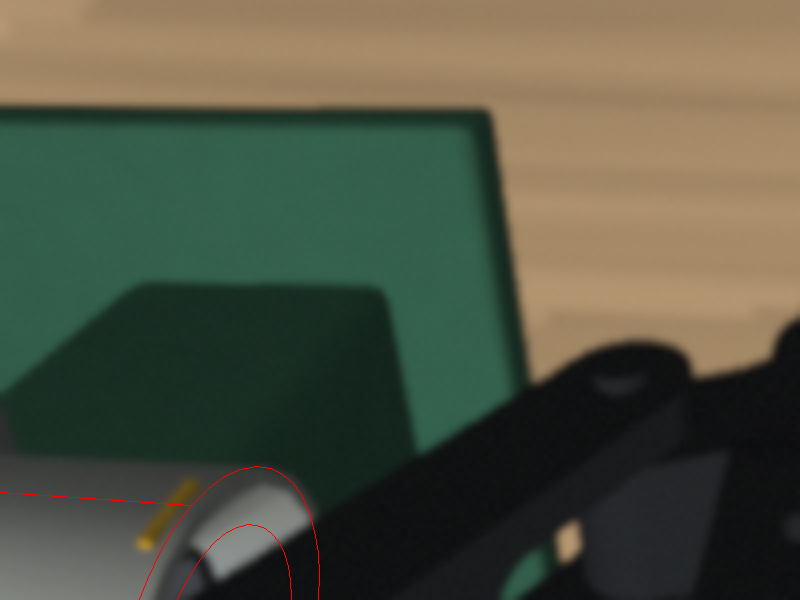

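Overlays agree within about 1–2 mm (mouth rim in wrist6, key line in scene6). Lower 1.8 mm and start in.

```bash
python3 -m creep '[{"grip":1,"dp":[0.17,-1,-0.08],"rotation":[0,0,0]},{"grip":1,"dp":[0.17,-2,-0.08],"rotation":[0,0,0]},{"grip":1,"dp":[0.17,-2.8,-0.08],"rotation":[0,0,0]},{"grip":1,"dp":[0.17,-3.2,-0.08],"rotation":[0,0,0]},{"grip":1,"dp":[0.17,-3.2,-0.08],"rotation":[0,0,0]}]'
python3 -m creep '[{"grip":1,"dp":[0,0,0],"rotation":[0,0,0]},{"grip":1,"dp":[0,0,0],"rotation":[0,0,0]},{"grip":1,"dp":[0,0,0],"rotation":[0,0,0]}]'
cat > rel.py <<'E'
from ov import *
p0,Rm,s=pose();b=p0+Rm@np.array([.009,-.0008,.071]);ky=-Rm[:,1];tip=b+.08*ky
print('tip rel mouth mm',np.round([1000*(tip-M)@k for k in (xs,ys,zs)],1),'rotvec err',R.from_matrix(Rm.T@down(-1.534)).as_rotvec().round(3),'F',np.round(s['wrist_force'],1),'T',np.round(s['torque'],2),'w',s['width'],'t',s['time'])
E
python3 rel.py
```

```text
time: 9.77
tool_pos: [0.5377, 0.0243, 0.1589]
tcp_rot: [2.202, 0.043, -2.202]
wrist_force: [0.0, -0.2, -4.9]
width: 0.181
time: 10.02
tool_pos: [0.5379, 0.0227, 0.159]
tcp_rot: [2.203, 0.04, -2.203]
wrist_force: [0.2, 0.3, -5.3]
width: 0.182
tip rel mouth mm [-0.1 -2.7 -0. ] rotvec err [ 0. -0. -0.] F [ 0.2  0.3 -5.3] T [-0.08 -0.13 -0.01] w 0.1820888895444243 t 10.0167
```

```bash
python3 -m creep '[{"grip":1,"dp":[0,-0.4,0],"rotation":[0,0,0]},{"grip":1,"dp":[0,-0.8,0],"rotation":[0,0,0]},{"grip":1,"dp":[0,-1.2,0],"rotation":[0,0,0]},{"grip":1,"dp":[0,-1.5,0],"rotation":[0,0,0]},{"grip":1,"dp":[0,-1.5,0],"rotation":[0,0,0]}]'
python3 rel.py
python3 -m creep '[{"grip":1,"dp":[0,-0.3,0],"rotation":[0,0,0]},{"grip":1,"dp":[0,-0.6,0],"rotation":[0,0,0]},{"grip":1,"dp":[0,-0.8,0],"rotation":[0,0,0]},{"grip":1,"dp":[0,-1,0],"rotation":[0,0,0]},{"grip":1,"dp":[0,-1,0],"rotation":[0,0,0]}]'
python3 rel.py
```

```text
time: 10.43
tool_pos: [0.5373, 0.0385, 0.1589]
tcp_rot: [2.203, 0.041, -2.203]
wrist_force: [0.3, -0.3, -4.1]
width: 0.184
tip rel mouth mm [-0.2 13.1 -0. ] rotvec err [0.001 0.    0.   ] F [ 0.3 -0.3 -4.1] T [-0.03 -0.1  -0.04] w 0.1837381736486342 t 10.4333
time: 10.85
tool_pos: [0.5369, 0.0482, 0.159]
tcp_rot: [2.203, 0.041, -2.203]
wrist_force: [-0.2, -0.3, -4.4]
width: 0.184
tip rel mouth mm [-0.2 22.8 -0. ] rotvec err [0. 0. 0.] F [-0.2 -0.3 -4.4] T [-0.01 -0.1  -0.01] w 0.18386008241595167 t 10.85
```

In the socket without force. Continue to the bottom.

```bash
python3 -m creep '[{"grip":1,"dp":[0,-0.3,0],"rotation":[0,0,0]},{"grip":1,"dp":[0,-0.6,0],"rotation":[0,0,0]},{"grip":1,"dp":[0,-0.9,0],"rotation":[0,0,0]},{"grip":1,"dp":[0,-1.1,0],"rotation":[0,0,0]},{"grip":1,"dp":[0,-1.1,0],"rotation":[0,0,0]}]'
python3 rel.py
python3 -m creep '[{"grip":1,"dp":[0,-0.1,0],"rotation":[0,0,0]},{"grip":1,"dp":[0,-0.2,0],"rotation":[0,0,0]},{"grip":1,"dp":[0,-0.3,0],"rotation":[0,0,0]},{"grip":1,"dp":[0,-0.3,0],"rotation":[0,0,0]},{"grip":1,"dp":[0,-0.3,0],"rotation":[0,0,0]}]'
python3 rel.py
```

```text
time: 11.27
tool_pos: [0.5365, 0.0592, 0.159]
tcp_rot: [2.203, 0.041, -2.203]
wrist_force: [1.1, -0.2, -4.9]
width: 0.181
tip rel mouth mm [-0.2 33.9 -0. ] rotvec err [0. 0. 0.] F [ 1.1 -0.2 -4.9] T [-0.06 -0.07  0.01] w 0.1807972688184119 t 11.2667
time: 11.68
tool_pos: [0.5364, 0.0617, 0.159]
tcp_rot: [2.203, 0.041, -2.203]
wrist_force: [-0.4, -0.3, -3.9]
width: 0.183
tip rel mouth mm [-0.2 36.4 -0. ] rotvec err [ 0.  0. -0.] F [-0.4 -0.3 -3.9] T [-0.03 -0.01 -0.05] w 0.18256754608616577 t 11.6833
```

```bash
python3 -m creep '[{"grip":1,"dp":[0,-0.1,0],"rotation":[0,0,0]},{"grip":1,"dp":[0,-0.1,0],"rotation":[0,0,0]},{"grip":1,"dp":[0,-0.15,0],"rotation":[0,0,0]},{"grip":1,"dp":[0,-0.15,0],"rotation":[0,0,0]}]'
python3 rel.py
python3 -m creep '[{"grip":1,"dp":[0,-0.1,0],"rotation":[0,0,0]},{"grip":1,"dp":[0,-0.1,0],"rotation":[0,0,0]},{"grip":1,"dp":[0,-0.1,0],"rotation":[0,0,0]}]'
python3 rel.py
```

```text
time: 12.02
tool_pos: [0.5368, 0.0625, 0.1591]
tcp_rot: [2.203, 0.04, -2.201]
wrist_force: [1.5, -4.6, -4.3]
width: 0.179
tip rel mouth mm [ 0.2 37.1 -0. ] rotvec err [ 0.001 -0.001 -0.002] F [ 1.5 -4.6 -4.3] T [-0.83 -0.32  0.22] w 0.17914250021132647 t 12.0167
time: 12.27
tool_pos: [0.5371, 0.0629, 0.1593]
tcp_rot: [2.203, 0.039, -2.199]
wrist_force: [2.0, -6.5, -4.9]
width: 0.187
tip rel mouth mm [ 0.5 37.4 -0.1] rotvec err [ 0.001 -0.001 -0.003] F [ 2.  -6.5 -4.9] T [-1.15 -0.44  0.38] w 0.18659656532693691 t 12.2667
```

```bash
python3 -c "
from h import *
c=np.array([.009,0,.071])
for t in [.05,.1,.15,.2,.25,.3]: print(t,((c-R.from_rotvec([0,-t,0]).apply(c))*100).round(2))"
python3 -m creep '[{"grip":1,"dp":[0.36,0.1,-0.04],"rotation":[0,-0.05,0]},{"grip":1,"dp":[0.71,0.1,-0.05],"rotation":[0,-0.1,0]},{"grip":1,"dp":[1.07,0.1,-0.06],"rotation":[0,-0.15,0]},{"grip":1,"dp":[1.07,0.1,-0.06],"rotation":[0,-0.15,0]}]'
python3 rel.py
```

```text
0.05 [ 0.36  0.   -0.04]
0.1 [ 0.71  0.   -0.05]
0.15 [ 1.07  0.   -0.05]
0.2 [ 1.43  0.   -0.04]
0.25 [ 1.78  0.   -0.  ]
0.3 [2.14 0.   0.05]
time: 12.6
tool_pos: [0.5378, 0.0627, 0.1474]
tcp_rot: [2.027, 0.036, -2.362]
wrist_force: [0.9, -4.5, -3.1]
width: 0.18
tip rel mouth mm [ 0.6 37.3 -0.8] rotvec err [ 0.     0.152 -0.001] F [ 0.9 -4.5 -3.1] T [-0.63 -0.17  0.44] w 0.18011207365779108 t 12.6
```

```bash
python3 -m creep '[{"grip":1,"dp":[0.36,0,-0.04],"rotation":[0,-0.05,0]},{"grip":1,"dp":[0.71,0,-0.05],"rotation":[0,-0.1,0]},{"grip":1,"dp":[0.71,0,-0.05],"rotation":[0,-0.1,0]}]'
python3 rel.py
python3 -m creep '[{"grip":1,"dp":[0.36,0,-0.04],"rotation":[0,-0.05,0]},{"grip":1,"dp":[0.71,0,-0.05],"rotation":[0,-0.1,0]},{"grip":1,"dp":[0.71,0,-0.05],"rotation":[0,-0.1,0]}]'
python3 rel.py
```

```text
time: 12.85
tool_pos: [0.537, 0.0627, 0.1405]
tcp_rot: [1.908, 0.035, -2.458]
wrist_force: [0.2, -5.1, -2.4]
width: 0.183
tip rel mouth mm [ 0.4 37.4 -0.7] rotvec err [ 0.     0.251 -0.001] F [ 0.2 -5.1 -2.4] T [-0.6  -0.3   0.59] w 0.18290590269532364 t 12.85
time: 13.1
tool_pos: [0.5363, 0.0629, 0.1345]
tcp_rot: [1.785, 0.033, -2.548]
wrist_force: [-0.3, -4.7, 1.0]
width: 0.184
tip rel mouth mm [ 0.9 37.6  0.3] rotvec err [ 0.     0.348 -0.   ] F [-0.3 -4.7  1. ] T [-0.41 -0.53  0.66] w 0.18373185823008628 t 13.1
```

```bash
python3 -m creep '[{"grip":1,"dp":[0.36,0,-0.04],"rotation":[0,-0.05,0]},{"grip":1,"dp":[0.71,0,-0.05],"rotation":[0,-0.1,0]},{"grip":1,"dp":[0.71,0,-0.05],"rotation":[0,-0.1,0]}]' 120
python3 rel.py
python3 -m creep '[{"grip":1,"dp":[0.36,0,-0.04],"rotation":[0,-0.05,0]},{"grip":1,"dp":[0.36,0,-0.04],"rotation":[0,-0.05,0]},{"grip":1,"dp":[0.36,0,-0.04],"rotation":[0,-0.05,0]}]'
python3 rel.py
```

```text
time: 13.35
tool_pos: [0.5347, 0.0629, 0.1282]
tcp_rot: [1.658, 0.031, -2.631]
wrist_force: [2.1, -4.9, 3.8]
width: 0.17
tip rel mouth mm [ 1.2 37.6  0.7] rotvec err [ 0.     0.446 -0.   ] F [ 2.1 -4.9  3.8] T [-0.31 -0.63  0.64] w 0.17003654475633054 t 13.35
time: 13.6
tool_pos: [0.5338, 0.0628, 0.1254]
tcp_rot: [1.596, 0.029, -2.669]
wrist_force: [1.3, -5.6, 3.4]
width: 0.172
tip rel mouth mm [ 1.5 37.6  1. ] rotvec err [ 0.     0.493 -0.   ] F [ 1.3 -5.6  3.4] T [-0.23 -0.88  0.76] w 0.1716485715664327 t 13.6
```

```bash
python3 -m creep '[{"grip":1,"dp":[0.36,0,-0.04],"rotation":[0,-0.05,0]},{"grip":1,"dp":[0.36,0,-0.04],"rotation":[0,-0.05,0]},{"grip":1,"dp":[0.36,0,-0.04],"rotation":[0,-0.05,0]}]' 120
python3 rel.py
python3 -m creep '[{"grip":1,"dp":[0.36,0,-0.04],"rotation":[0,-0.05,0]},{"grip":1,"dp":[0.36,0,-0.04],"rotation":[0,-0.05,0]},{"grip":1,"dp":[0.36,0,-0.04],"rotation":[0,-0.05,0]}]'
python3 rel.py
python3 -m creep '[{"grip":1,"dp":[0.36,0,-0.04],"rotation":[0,-0.05,0]},{"grip":1,"dp":[0.36,0,-0.04],"rotation":[0,-0.05,0]},{"grip":1,"dp":[0.36,0,-0.04],"rotation":[0,-0.05,0]}]'
python3 rel.py
```

```text
time: 13.85
tool_pos: [0.5325, 0.0628, 0.1221]
tcp_rot: [1.529, 0.028, -2.707]
wrist_force: [0.7, -5.9, 2.7]
width: 0.175
tip rel mouth mm [ 1.5 37.6  1. ] rotvec err [ 0.     0.543 -0.   ] F [ 0.7 -5.9  2.7] T [-0.26 -1.02  0.76] w 0.174880925442779 t 13.85
time: 14.1
tool_pos: [0.531, 0.0627, 0.1187]
tcp_rot: [1.461, 0.027, -2.744]
wrist_force: [0.9, -5.6, 3.1]
width: 0.177
tip rel mouth mm [ 1.5 37.6  0.9] rotvec err [ 0.     0.592 -0.   ] F [ 0.9 -5.6  3.1] T [-0.23 -0.99  0.75] w 0.17698476331755483 t 14.1
time: 14.35
tool_pos: [0.5294, 0.0627, 0.1155]
tcp_rot: [1.392, 0.026, -2.779]
wrist_force: [1.7, -6.4, 3.7]
width: 0.17
tip rel mouth mm [ 1.5 37.6  0.8] rotvec err [ 0.     0.642 -0.   ] F [ 1.7 -6.4  3.7] T [-0.15 -0.98  0.82] w 0.16997832267939 t 14.35
```

```bash
python3 -m creep '[{"grip":1,"dp":[0.36,0,-0.04],"rotation":[0,-0.05,0]},{"grip":1,"dp":[0.36,0,-0.04],"rotation":[0,-0.05,0]},{"grip":1,"dp":[0.36,0,-0.04],"rotation":[0,-0.05,0]}]' 120
python3 rel.py
python3 -m creep '[{"grip":1,"dp":[0.36,0,-0.04],"rotation":[0,-0.05,0]},{"grip":1,"dp":[0.36,0,-0.04],"rotation":[0,-0.05,0]},{"grip":1,"dp":[0.36,0,-0.04],"rotation":[0,-0.05,0]}]'
python3 rel.py
python3 -c "
from h import *
snap('scene','scene7');snap('wrist','wrist7')"
```

```text
time: 14.6
tool_pos: [0.5275, 0.0626, 0.1123]
tcp_rot: [1.322, 0.024, -2.813]
wrist_force: [3.0, -4.4, 3.4]
width: 0.172
tip rel mouth mm [ 1.5 37.6  0.7] rotvec err [ 0.     0.692 -0.   ] F [ 3.  -4.4  3.4] T [-0.12 -1.05  0.79] w 0.1715491186548086 t 14.6
time: 14.85
tool_pos: [0.5255, 0.0625, 0.1093]
tcp_rot: [1.251, 0.023, -2.845]
wrist_force: [2.6, -5.9, 3.1]
width: 0.173
tip rel mouth mm [ 1.5 37.6  0.7] rotvec err [ 0.     0.742 -0.   ] F [ 2.6 -5.9  3.1] T [-0.1  -1.05  0.85] w 0.17319193373628547 t 14.85
```

View pics/scene7.png

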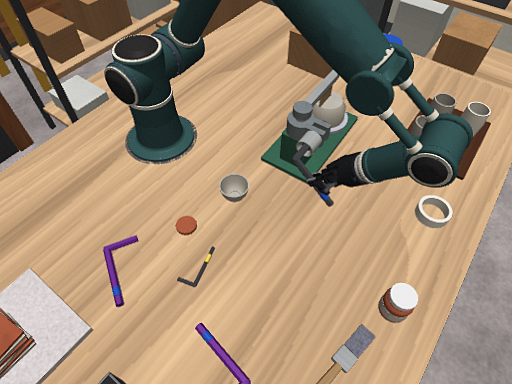

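View pics/wrist7.png

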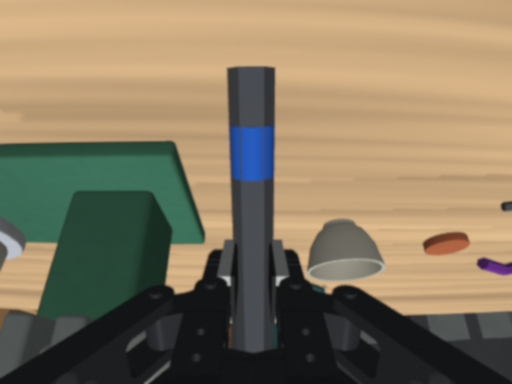

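scene7: key in socket, long arm sloping down with band at (325,195); wrist7: bar looks unchanged in grip (band (252,152)). Check for slip in the grip.

```bash
python3 hand.py wrist6; python3 hand.py wrist7
python3 - <<'E'
from h import *
c,p,d=load('scene7')
cv2.imwrite('pics/s7z.png',cv2.resize(p[80:220,250:380,::-1],None,fx=4.3,fy=4.3,interpolation=cv2.INTER_CUBIC))
E
```

```text
bar top: tool x = 0.0005 + 0.0054*z (pitch deg 0.31); tool y = -0.0007 + 0.0003 z (yaw deg 0.02) z range -0.0858879058571636 -0.017354692975861168 res 0.0005468108001990981
bar top: tool x = 0.0033 + 0.0719*z (pitch deg 4.11); tool y = -0.0049 + -0.0559 z (yaw deg -3.20) z range -0.08575028645962897 -0.015349982921986992 res 0.0013237278326575065
```

View pics/s7z.png

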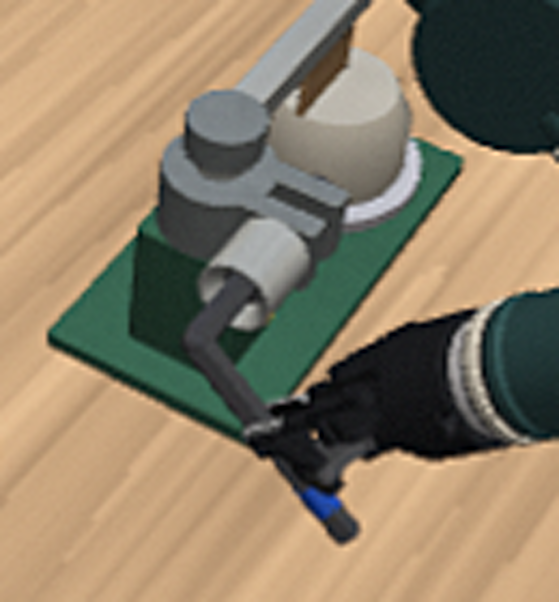

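```bash
python3 -m creep '[{"grip":1,"dp":[0.36,0,-0.04],"rotation":[0,-0.05,0]},{"grip":1,"dp":[0.36,0,-0.04],"rotation":[0,-0.05,0]},{"grip":1,"dp":[0.36,0,-0.04],"rotation":[0,-0.05,0]}]' 120
python3 rel.py
python3 -m creep '[{"grip":1,"dp":[0.36,0,-0.04],"rotation":[0,-0.05,0]},{"grip":1,"dp":[0.36,0,-0.04],"rotation":[0,-0.05,0]},{"grip":1,"dp":[0.36,0,-0.04],"rotation":[0,-0.05,0]}]'
python3 rel.py
```

```text
time: 15.2
tool_pos: [0.5234, 0.0625, 0.1063]
tcp_rot: [1.18, 0.022, -2.875]
wrist_force: [4.1, -4.8, 2.5]
width: 0.172
tip rel mouth mm [ 1.5 37.6  0.6] rotvec err [ 0.     0.792 -0.   ] F [ 4.1 -4.8  2.5] T [-0.03 -0.99  0.79] w 0.17187729397457402 t 15.2
time: 15.45
tool_pos: [0.5211, 0.0624, 0.1035]
tcp_rot: [1.107, 0.021, -2.903]
wrist_force: [3.7, -6.0, 3.5]
width: 0.172
tip rel mouth mm [ 1.5 37.6  0.5] rotvec err [ 0.     0.842 -0.   ] F [ 3.7 -6.   3.5] T [ 0.07 -1.02  0.78] w 0.17185633392095556 t 15.45
```

```bash
python3 -c "
from h import *
c,p,d=snap('scene','scene8');snap('wrist','wrist8')
cv2.imwrite('pics/s8z.png',cv2.resize(p[110:220,260:360,::-1],None,fx=5.4,fy=5.4,interpolation=cv2.INTER_CUBIC))
"; python3 hand.py wrist8; python3 rel.py
```

```text
bar top: tool x = 0.0021 + 0.0529*z (pitch deg 3.03); tool y = -0.0030 + -0.0254 z (yaw deg -1.46) z range -0.0857163108120607 -0.017523364541443154 res 0.001304998809568587
tip rel mouth mm [ 1.6 37.6  0.6] rotvec err [ 0.     0.841 -0.   ] F [ 4.5 -6.2  2.8] T [-0.06 -1.18  0.79] w 0.17076449310823905 t 15.55
```

View pics/s8z.png

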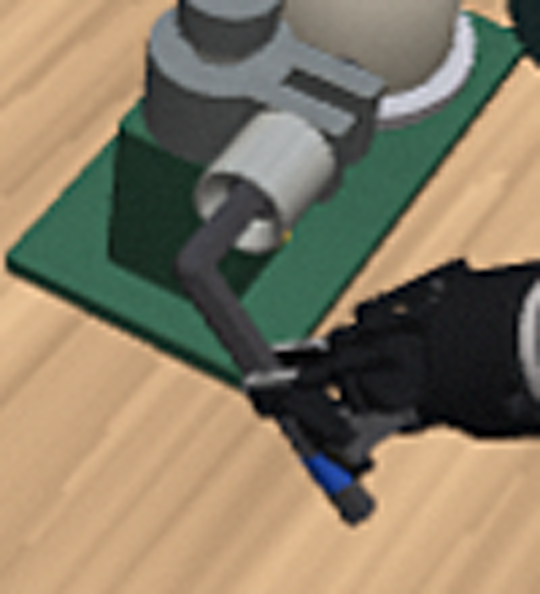

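View pics/wrist8.png

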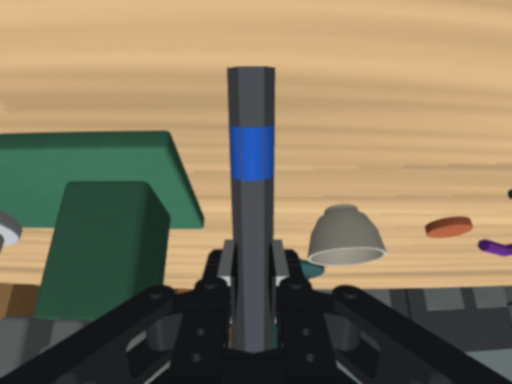

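Run:
```python
from h import *
for n in ('w5','wrist6','wrist7','wrist8'):
    c,p,d=load(n)
    b=((p[...,2].astype(int)-p[...,0])>80)&(np.indices(p.shape[:2])[1]>200)&(np.indices(p.shape[:2])[1]<310)&(np.indices(p.shape[:2])[0]<220)
    print(n,'band',np.argwhere(b).mean(0).round(2),b.sum(),'depth',[np.median(d[v,246:262]).round(4) for v in (80,110,150,200,230,300,340)])
    g=p[100,200:310].max(1)<90; print(np.where(g)[0][[0,-1]]+200)
# orange mark in scene
for n in ('scene0','s5','scene7','scene8'):
    c,p,d=load(n);h=cv2.cvtColor(p,cv2.COLOR_RGB2HSV).astype(int);m=(h[...,1]>150)&(h[...,0]>10)&(h[...,0]<30)
    m[:130]=0;m[175:]=0;m[:,:290]=0;m[:,340:]=0;a=np.argwhere(m);print(n,len(a),a.mean(0)[::-1] if len(a) else '')
```

```text
w5 band [152.   252.89] 2083 depth [np.float32(0.1207), np.float32(0.124), np.float32(0.1283), np.float32(0.1358), np.float32(0.1402), np.float32(0.1512), np.float32(0.159)]
[231 275]
wrist6 band [151.98 252.74] 2114 depth [np.float32(0.1209), np.float32(0.1242), np.float32(0.1283), np.float32(0.1358), np.float32(0.1402), np.float32(0.151), np.float32(0.1588)]
[231 275]
wrist7 band [152.7  251.67] 2169 depth [np.float32(0.1191), np.float32(0.1231), np.float32(0.1269), np.float32(0.1348), np.float32(0.1393), np.float32(0.1518), np.float32(0.1602)]
[229 273]
wrist8 band [152.62 251.67] 2160 depth [np.float32(0.119), np.float32(0.1226), np.float32(0.1268), np.float32(0.1354), np.float32(0.1396), np.float32(0.1518), np.float32(0.16)]
[229 273]
scene0 0 
s5 0 
scene7 0 
scene8 0
```

Run:
```python
from ov import *
A=np.array([.4638,.11,.150])
def cyl(c,px):
    o,D=ray(c,[px]);D=D[0]
    o2=np.array([(o-A)@xs,(o-A)@zs]);d2=np.array([D@xs,D@zs])
    a=d2@d2;b=2*o2@d2;cc=o2@o2-.025**2;disc=b*b-4*a*cc
    print(disc>0,end=' ')
    s=(-b-np.sqrt(max(disc,0)))/2/a;q=o+D*s
    return 'angle(below +x)',round(np.arctan2(-(q-A)@zs,(q-A)@xs),3),'ys rel mouth',round((q-M)@ys,4)
c,_,_=load('wrist6')
for u,v in [(137,545),(166,516),(195,487)]: print('wrist6',cyl(c,(u/4,200+v/4)))
for n in ('scene0','scene7','scene8'):
    c,p,d=load(n)
    cv2.imwrite(f'pics/{n}m.png',cv2.resize(p[140:164,296:326,::-1],None,fx=16,fy=16,interpolation=cv2.INTER_NEAREST))
    q=p.astype(int);y=(q[...,0]+q[...,1])/2-q[...,2];sub=y[143:162,305:322]
    s=np.argwhere(sub>45);print(n,[(int(a[1])+305,int(a[0])+143,int(sub[a[0],a[1]]),tuple(q[a[0]+143,a[1]+305])) for a in s][:12])
```

```text
True wrist6 ('angle(below +x)', np.float64(-0.307), 'ys rel mouth', np.float64(0.0034))
True wrist6 ('angle(below +x)', np.float64(-0.109), 'ys rel mouth', np.float64(0.0019))
True wrist6 ('angle(below +x)', np.float64(0.148), 'ys rel mouth', np.float64(0.0015))
scene0 []
scene7 []
scene8 [(313, 153, 72, (np.int64(142), np.int64(128), np.int64(63)))]
```

View pics/scene0m.png

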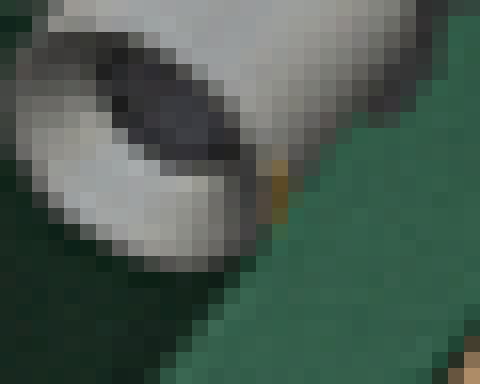

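View pics/scene8m.png

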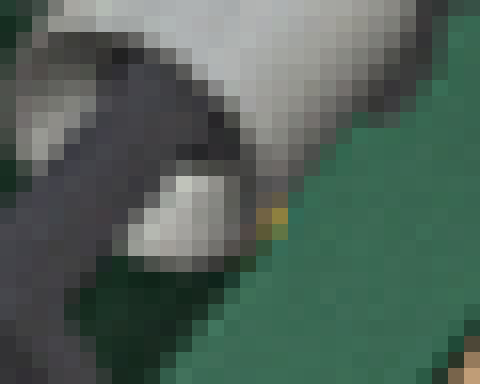

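Run:
```python
from ov import *
A=np.array([.4638,.11,.150])
c,_,_=load('scene0')
Mc=M
for a in np.arange(-.4,1.0,.1):
    P=Mc+.0022*ys+.025*(np.cos(a)*xs-np.sin(a)*zs);print(round(a,1),proj(c,[P])[0].round(2), end=' ; ')
```

```text
-0.4 [312.11 149.37] ; -0.3 [312.29 150.14] ; -0.2 [312.38 150.89] ; -0.1 [312.38 151.61] ; -0.0 [312.3  152.29] ; 0.1 [312.13 152.93] ; 0.2 [311.89 153.52] ; 0.3 [311.56 154.06] ; 0.4 [311.16 154.53] ; 0.5 [310.69 154.94] ; 0.6 [310.15 155.29] ; 0.7 [309.55 155.56] ; 0.8 [308.9  155.76] ; 0.9 [308.2  155.88] ;
```

Run:
```python
from ov import *
for n in ('scene8','scene7'):
    c,p,d=load(n)
    off,f=((260,110),5.4) if n=='scene8' else ((250,80),4.3)
    pts=[(193,262),(240,335),(328,470),(355,508)] if n=='scene8' else [(203,338),(240,395),(322,500),(344,530)]
    px=(np.array(pts)+.5)/f-.5+np.array(off)
    o,D=ray(c,px);B=M-.043*ys
    q=[]
    for Dd in D:
        s=((B-o)@ys)/(Dd@ys);P=o+Dd*s;q.append([(P-M)@xs,(P-M)@zs])
    q=np.array(q)*1000;print(n,q.round(1).tolist())
    for i,j in ((0,3),(1,3),(0,2)): print(' slope',np.arctan2(q[i,1]-q[j,1],q[j,0]-q[i,0]).round(3))
```

```text
scene8 [[0.4, 3.3], [30.1, -30.1], [88.4, -94.5], [106.7, -112.5]]
 slope 0.828
 slope 0.822
 slope 0.838
scene7 [[4.6, 5.5], [33.8, -26.9], [98.9, -83.0], [117.3, -100.2]]
 slope 0.753
 slope 0.72
 slope 0.753
```

Run:
```python
from h import *
for n in ('scene0','scene7','scene8'):
    _,p,_=load(n);q=p.astype(int);y=(q[...,0]+q[...,1])/2-q[...,2]
    print(n);print(y[148:158,310:316].astype(int))
```

```text
scene0
[[ 0  3  2  3  3  4]
 [ 2  2  7 11  2  3]
 [ 1 -1 16 40  5  0]
 [ 3  0 11 44 14 -3]
 [ 1  0 13 42  8 -4]
 [ 3  1 15 36 -5 -2]
 [ 3  1  4  9 -3 -2]
 [ 2  2  0 -3 -1 -1]
 [ 1  0 -1 -2  0  0]
 [ 0 -1 -3 -2 -1  0]]
scene7
[[ 1  4  4  5  3  3]
 [ 1  1  4  5  4  3]
 [ 0  2  4  4  3  1]
 [ 5  1  1  1  1  0]
 [ 3  1  7 17 -4 -3]
 [ 2  3 26 44 -5 -3]
 [ 3  8 26  8 -3 -3]
 [ 3  6 11 -4 -2 -1]
 [ 1  0 -2 -4 -1  0]
 [-1  0 -2 -2 -1 -3]]
scene8
[[ 0  4  4  6  4  5]
 [-1  2  3  3  4  2]
 [ 2  2  4  3  2  1]
 [ 5  1  0  1  0 -2]
 [ 5  0  9 23 -4 -2]
 [ 3  0 38 72 -9 -3]
 [ 2  6 36 39 -6 -2]
 [ 3  8 10 -7 -3 -2]
 [ 6 10 -3 -2 -1  0]
 [-2 -2 -2 -1 -2 -1]]
```

Comparing the head's yellow mark between scene7 and scene8: it has turned ≈0.4 since the start but not between the two, while the long arm went from ≈0.74 to ≈0.82 — I may be past the stop, forcing the key in its play. Back off a bit and see.

```bash
python3 -m creep '[{"grip":1,"dp":[-0.36,0,0.02],"rotation":[0,0.05,0]},{"grip":1,"dp":[-0.36,0,0.02],"rotation":[0,0.05,0]},{"grip":1,"dp":[-0.36,0,0.02],"rotation":[0,0.05,0]}]'
python3 rel.py
python3 -m creep '[{"grip":1,"dp":[-0.36,0,0.02],"rotation":[0,0.05,0]},{"grip":1,"dp":[-0.36,0,0.02],"rotation":[0,0.05,0]},{"grip":1,"dp":[-0.36,0,0.02],"rotation":[0,0.05,0]}]'
python3 rel.py
```

```text
time: 15.8
tool_pos: [0.523, 0.0623, 0.1063]
tcp_rot: [1.18, 0.021, -2.874]
wrist_force: [1.4, -5.7, 1.3]
width: 0.174
tip rel mouth mm [ 1.1 37.5  0.4] rotvec err [ 0.     0.792 -0.001] F [ 1.4 -5.7  1.3] T [-0.28 -0.85  0.84] w 0.17431803742280003 t 15.8
time: 16.05
tool_pos: [0.5247, 0.0624, 0.1087]
tcp_rot: [1.249, 0.022, -2.845]
wrist_force: [0.3, -5.9, -0.1]
width: 0.167
tip rel mouth mm [ 0.7 37.5  0.1] rotvec err [ 0.     0.743 -0.001] F [ 0.3 -5.9 -0.1] T [-0.27 -0.66  0.77] w 0.1672722860766649 t 16.05
```

```bash
python3 -m creep '[{"grip":1,"dp":[-0.36,0,0.02],"rotation":[0,0.05,0]},{"grip":1,"dp":[-0.36,0,0.02],"rotation":[0,0.05,0]},{"grip":1,"dp":[-0.36,-0.05,0.02],"rotation":[0,0.05,0]}]'
python3 rel.py
python3 -m creep '[{"grip":1.8,"dp":[0,0,0],"rotation":[0,0,0]},{"grip":2.5,"dp":[0,0,0],"rotation":[0,0,0]},{"grip":3.5,"dp":[0,0,0],"rotation":[0,0,0]},{"grip":4,"dp":[0,0,0],"rotation":[0,0,0]},{"grip":4,"dp":[0,0,0],"rotation":[0,0,0]}]' 40
python3 rel.py
python3 -m creep '[{"grip":4,"dp":[-2,0,-0.2],"rotation":[0,0,0]},{"grip":4,"dp":[-5,0,-0.2],"rotation":[0,0,0]},{"grip":4,"dp":[-6,0,-0.2],"rotation":[0,0,0]},{"grip":4,"dp":[-6,0,-0.2],"rotation":[0,0,0]},{"grip":4,"dp":[-6,0,-0.2],"rotation":[0,0,0]}]'
python3 -c "
from h import *
c,p,d=snap('scene','scene9');snap('wrist','wrist9')
cv2.imwrite('pics/s9z.png',cv2.resize(p[110:220,260:360,::-1],None,fx=5.4,fy=5.4,interpolation=cv2.INTER_CUBIC))
q=p.astype(int);y=(q[...,0]+q[...,1])/2-q[...,2];print(y[148:158,310:316].astype(int))"; python3 rel.py
```

```text
time: 16.3
tool_pos: [0.5266, 0.0627, 0.1113]
tcp_rot: [1.318, 0.023, -2.813]
wrist_force: [0.7, -6.4, -2.7]
width: 0.171
tip rel mouth mm [ 0.6 37.7 -0.3] rotvec err [ 0.001  0.694 -0.001] F [ 0.7 -6.4 -2.7] T [-0.42 -0.54  1.12] w 0.17094879378158434 t 16.3
time: 16.72
tool_pos: [0.5264, 0.064, 0.1107]
tcp_rot: [1.313, 0.025, -2.818]
wrist_force: [0.8, -0.5, 0.4]
width: 0.465
tip rel mouth mm [ 0.8 39.  -0.5] rotvec err [0.    0.699 0.001] F [ 0.8 -0.5  0.4] T [ 0.05 -0.26  0.04] w 0.465237434783749 t 16.7167
time: 17.13
tool_pos: [0.5668, 0.0651, 0.1548]
tcp_rot: [1.313, 0.024, -2.817]
wrist_force: [-0.5, -0.1, 0.7]
width: 0.468
[[ 0  5  6  3  5  4]
 [ 0  3  2  5  4  3]
 [ 3  3  3  3  5  1]
 [ 4  0  2  0  0 -2]
 [ 4  0  7 20 -5 -1]
 [ 3  3 36 69 -7 -4]
 [ 3  7 33 38 -5 -2]
 [ 2 10  7 -5 -2 -2]
 [ 6  9 -4 -3 -3 -1]
 [-1 -1 -1 -2 -2 -2]]
tip rel mouth mm [39.7 38.5 42.6] rotvec err [0.    0.702 0.   ] F [-0.4 -0.3 -0.3] T [ 0.01 -0.28  0.01] w 0.4699340858989119 t 17.2333
```

View pics/s9z.png

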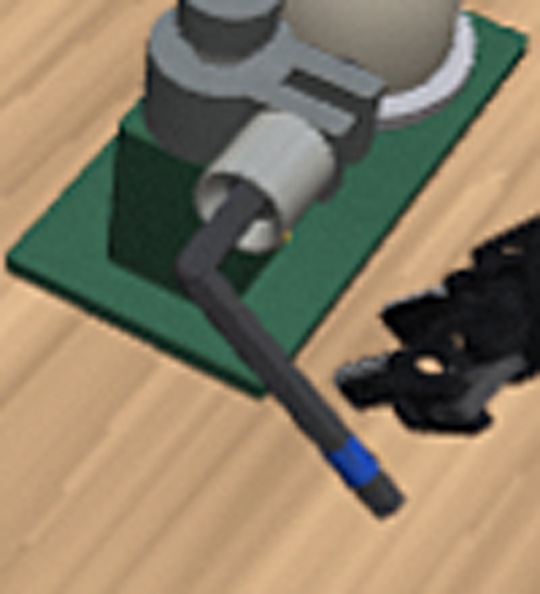

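View pics/wrist9.png

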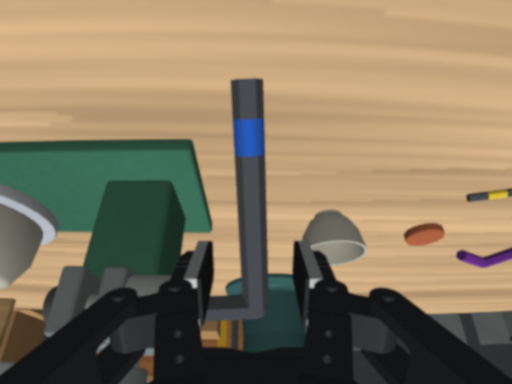

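```bash
cat > slope.py <<'E'
from ov import *
import sys
def slope(n,pts,off=(260,110),f=5.4):
    c,p,d=load(n);px=(np.array(pts)+.5)/f-.5+np.array(off)
    o,D=ray(c,px);B=M-.043*ys;q=[]
    for Dd in D:
        s=((B-o)@ys)/(Dd@ys);P=o+Dd*s;q.append([(P-M)@xs,(P-M)@zs])
    q=np.array(q)*1000;print(n,q.round(1).tolist())
    print(' slope',[float(np.arctan2(q[i,1]-q[-1,1],q[-1,0]-q[i,0]).round(3)) for i in range(len(q)-1)])
E
python3 - <<'E'
from slope import *
slope('scene9',[(193,262),(250,340),(353,461),(383,505)])
# wrist9 direct: triangulate band and tip between wrist9 and scene9
cw,p,_=load('wrist9');cs,_,_=load('scene9')
px=(np.array([(353,461),(386,500)])+.5)/5.4-.5+np.array((260,110))
t=tri(cw,[(249,138),(247,82)],cs,px);print(t.round(4))
for r in t: v=r[:3]-M;print((v@xs).round(4),(v@ys).round(4),(v@zs).round(4),np.arctan2(-(v@zs),v@xs))
E
```

```text
scene9 [[0.4, 3.3], [35.6, -30.1], [99.5, -78.4], [119.8, -99.3]]
 slope [0.71, 0.688, 0.799]
[[0.5641 0.0663 0.0698 0.0015]
 [0.5855 0.0695 0.0473 0.0031]]
0.0986 -0.0409 -0.0802 0.6829040362849995
0.1202 -0.0384 -0.1027 0.7073319846563391
```

Key rests in the bolt at slope ≈0.70 on its own. Verify the stop by pressing down with closed fingertips farther out on the long arm.

```bash
python3 -m creep '[{"grip":3,"dp":[0,0,-2],"rotation":[0,0,0]},{"grip":1,"dp":[0,0,-4],"rotation":[0,0,0]},{"grip":0,"dp":[0,0,-4],"rotation":[0,0,0]},{"grip":0,"dp":[0,0,-4],"rotation":[0,0,0]},{"grip":0,"dp":[0,0,-4],"rotation":[0,0,0]}]'
python3 -m creep '[{"grip":0,"dp":[0,0,0],"rotation":[0,0,0]},{"grip":0,"dp":[0,0,0],"rotation":[0,0,0]},{"grip":0,"dp":[1,0,0],"rotation":[0,0,0]},{"grip":0,"dp":[2.5,0,0],"rotation":[0,0,0]},{"grip":0,"dp":[3.5,0,0],"rotation":[0,0,0]}]'
python3 -c "
from h import *
snap('wrist','wrist10')"; python3 rel.py
```

```text
time: 17.65
tool_pos: [0.5958, 0.066, 0.1285]
tcp_rot: [1.307, 0.024, -2.82]
wrist_force: [0.1, -0.8, 0.3]
width: 0.001
time: 18.07
tool_pos: [0.5734, 0.0651, 0.1017]
tcp_rot: [1.311, 0.024, -2.818]
wrist_force: [-0.5, -1.6, 0.9]
width: -0.003
tip rel mouth mm [ 45.9  38.4 -10.8] rotvec err [ 0.     0.704 -0.   ] F [-2.2  0.4 -1. ] T [ 0.02 -0.27 -0.04] w -0.00047716690025631953 t 18.1167
```

View pics/wrist10.png

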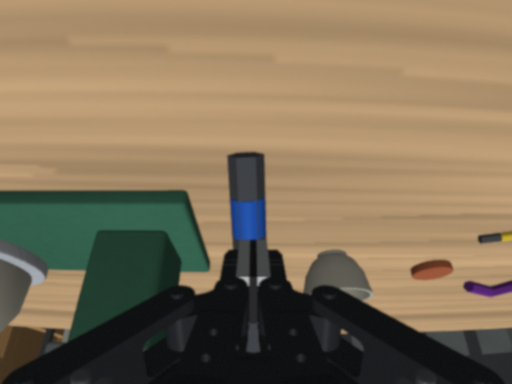

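wrist10: closed fingers (250,260) sit over the bar's centre line just behind the band (249,220). Press in small steps.

```bash
python3 -m creep '[{"grip":0,"dp":[0.4,0,0],"rotation":[0,0,0]},{"grip":0,"dp":[0.6,0,0],"rotation":[0,0,0]},{"grip":0,"dp":[0.6,0,0],"rotation":[0,0,0]}]'
python3 rel.py
python3 -m creep '[{"grip":0,"dp":[0.2,0,0],"rotation":[0,0,0]},{"grip":0,"dp":[0.4,0,0],"rotation":[0,0,0]},{"grip":0,"dp":[0.4,0,0],"rotation":[0,0,0]}]'
python3 rel.py
python3 -m creep '[{"grip":0,"dp":[0.2,0,0],"rotation":[0,0,0]},{"grip":0,"dp":[0.4,0,0],"rotation":[0,0,0]},{"grip":0,"dp":[0.4,0,0],"rotation":[0,0,0]}]'
python3 rel.py
```

```text
time: 18.37
tool_pos: [0.5705, 0.065, 0.0976]
tcp_rot: [1.311, 0.024, -2.818]
wrist_force: [0.2, 0.0, 0.2]
width: 0.003
tip rel mouth mm [ 44.9  38.4 -13.5] rotvec err [0.  0.7 0. ] F [0.2 0.  0.2] T [ 0.01 -0.31 -0.02] w 0.0030665900400742396 t 18.3667
time: 18.62
tool_pos: [0.5681, 0.0649, 0.0946]
tcp_rot: [1.311, 0.024, -2.818]
wrist_force: [0.4, 0.0, -0.1]
width: -0.0
tip rel mouth mm [ 42.5  38.4 -16.6] rotvec err [-0.   0.7 -0. ] F [ 0.4  0.  -0.1] T [ 0.04 -0.24  0.04] w -0.00016963300217136086 t 18.6167
time: 18.87
tool_pos: [0.5654, 0.0647, 0.0913]
tcp_rot: [1.311, 0.024, -2.818]
wrist_force: [1.3, -1.5, 0.5]
width: -0.001
tip rel mouth mm [ 39.8  38.4 -19.9] rotvec err [-0.   0.7 -0. ] F [ 1.3 -1.5  0.5] T [ 0.04 -0.39  0.01] w -0.0009292714456454662 t 18.8667
```

```bash
for i in 1 ; do
python3 -m creep '[{"grip":0,"dp":[0.1,0,0],"rotation":[0,0,0]},{"grip":0,"dp":[0.2,0,0],"rotation":[0,0,0]},{"grip":0,"dp":[0.2,0,0],"rotation":[0,0,0]}]'
done
python3 rel.py
python3 -m creep '[{"grip":0,"dp":[0.1,0,0],"rotation":[0,0,0]},{"grip":0,"dp":[0.2,0,0],"rotation":[0,0,0]},{"grip":0,"dp":[0.2,0,0],"rotation":[0,0,0]}]'
python3 rel.py
python3 -m creep '[{"grip":0,"dp":[0.1,0,0],"rotation":[0,0,0]},{"grip":0,"dp":[0.2,0,0],"rotation":[0,0,0]},{"grip":0,"dp":[0.2,0,0],"rotation":[0,0,0]}]'
python3 rel.py
```

```text
time: 19.12
tool_pos: [0.5645, 0.0647, 0.0901]
tcp_rot: [1.312, 0.024, -2.818]
wrist_force: [2.3, -0.2, 0.4]
width: 0.002
tip rel mouth mm [ 38.9  38.3 -21.1] rotvec err [-0.     0.699 -0.   ] F [ 2.3 -0.2  0.4] T [-0.01 -0.4   0.07] w 0.0017811737490483028 t 19.1167
time: 19.37
tool_pos: [0.5633, 0.0646, 0.0887]
tcp_rot: [1.313, 0.024, -2.817]
wrist_force: [3.0, -0.4, 1.0]
width: -0.005
tip rel mouth mm [ 37.7  38.3 -22.6] rotvec err [-0.     0.699 -0.   ] F [ 3.  -0.4  1. ] T [-0.09 -0.51  0.03] w -0.0046215413389826925 t 19.3667
time: 19.62
tool_pos: [0.5621, 0.0646, 0.0872]
tcp_rot: [1.313, 0.024, -2.817]
wrist_force: [4.7, 0.3, 2.8]
width: -0.001
tip rel mouth mm [ 36.4  38.3 -24.1] rotvec err [-0.     0.699 -0.   ] F [4.7 0.3 2.8] T [-0.07 -0.53  0.08] w -0.00098199153328966 t 19.6167
```

```bash
for i in 1 ; do
python3 -m creep '[{"grip":0,"dp":[0.1,0,0],"rotation":[0,0,0]},{"grip":0,"dp":[0.3,0,0],"rotation":[0,0,0]},{"grip":0,"dp":[0.3,0,0],"rotation":[0,0,0]}]'
done
python3 rel.py
python3 -m creep '[{"grip":0,"dp":[0.1,0,0],"rotation":[0,0,0]},{"grip":0,"dp":[0.3,0,0],"rotation":[0,0,0]},{"grip":0,"dp":[0.3,0,0],"rotation":[0,0,0]}]'
python3 rel.py
python3 -m creep '[{"grip":0,"dp":[0.1,0,0],"rotation":[0,0,0]},{"grip":0,"dp":[0.3,0,0],"rotation":[0,0,0]},{"grip":0,"dp":[0.3,0,0],"rotation":[0,0,0]}]'
python3 rel.py
python3 -c "
from h import *
c,p,d=snap('scene','scene11')
cv2.imwrite('pics/s11z.png',cv2.resize(p[110:220,260:360,::-1],None,fx=5.4,fy=5.4,interpolation=cv2.INTER_CUBIC))
q=p.astype(int);y=(q[...,0]+q[...,1])/2-q[...,2];print(y[148:158,310:316].astype(int))"
```

```text
time: 19.87
tool_pos: [0.5605, 0.0645, 0.085]
tcp_rot: [1.314, 0.024, -2.817]
wrist_force: [5.7, -1.1, 4.1]
width: 0.004
tip rel mouth mm [ 34.8  38.3 -26.2] rotvec err [-0.     0.698 -0.   ] F [ 5.7 -1.1  4.1] T [-0.16 -0.49  0.13] w 0.003570205421597247 t 19.8667
time: 20.12
tool_pos: [0.559, 0.0645, 0.0833]
tcp_rot: [1.315, 0.024, -2.816]
wrist_force: [6.8, -1.3, 5.3]
width: -0.003
tip rel mouth mm [ 33.3  38.3 -28. ] rotvec err [-0.     0.697 -0.   ] F [ 6.8 -1.3  5.3] T [-0.1  -0.48  0.15] w -0.0031815172152720884 t 20.1167
time: 20.37
tool_pos: [0.5573, 0.0645, 0.0813]
tcp_rot: [1.316, 0.024, -2.816]
wrist_force: [7.9, -1.1, 7.3]
width: -0.002
tip rel mouth mm [ 31.5  38.4 -30. ] rotvec err [-0.     0.697  0.   ] F [ 7.9 -1.1  7.3] T [-0.05 -0.44  0.07] w -0.002268212021986189 t 20.3667
[[ 1  6  5  6  5  2]
 [ 0  2  4  3  3  2]
 [ 3  2  3  5  4  2]
 [ 3  1  2  3  1 -3]
 [ 4  2  3 10 -3 -2]
 [ 3  2 22 41 -4 -2]
 [ 4  7 37 39 -5 -3]
 [ 2  8  7 -3 -3 -1]
 [ 6  8 -3 -3 -2 -1]
 [-1 -2 -1 -2 -3 -1]]
```

View pics/s11z.png

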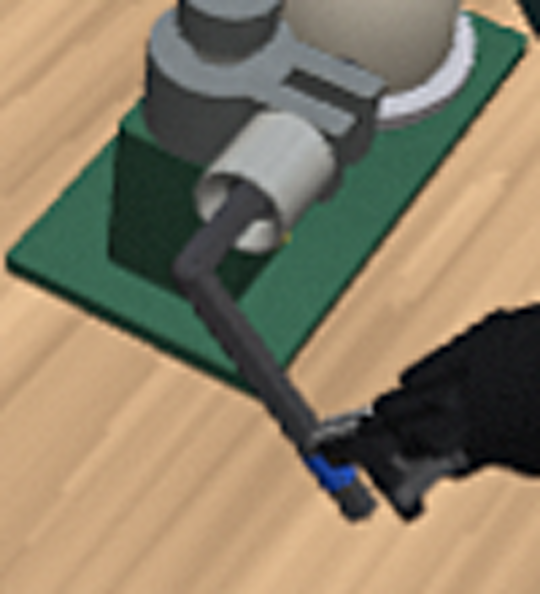

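```bash
python3 -m creep '[{"grip":0,"dp":[0.1,0,0],"rotation":[0,-0.04,0]},{"grip":0,"dp":[0.3,0,0],"rotation":[0,-0.08,0]},{"grip":0,"dp":[0.3,0,0],"rotation":[0,-0.1,0]}]'
python3 rel.py
python3 -m creep '[{"grip":0,"dp":[0.1,0,0],"rotation":[0,0,0]},{"grip":0,"dp":[0.3,0,0],"rotation":[0,-0.03,0]},{"grip":0,"dp":[0.3,0,0],"rotation":[0,-0.03,0]}]'
python3 rel.py
python3 -m creep '[{"grip":0,"dp":[0.1,0,0],"rotation":[0,0,0]},{"grip":0,"dp":[0.3,0,0],"rotation":[0,-0.03,0]},{"grip":0,"dp":[0.3,0,0],"rotation":[0,-0.03,0]}]'
python3 rel.py
```

```text
time: 20.67
tool_pos: [0.5556, 0.0643, 0.0785]
tcp_rot: [1.171, 0.021, -2.878]
wrist_force: [9.1, -0.4, 4.7]
width: 0.001
tip rel mouth mm [ 34.1  38.3 -27. ] rotvec err [-0.     0.798 -0.   ] F [ 9.1 -0.4  4.7] T [-0.14 -0.7   0.1 ] w 0.0012141053117035749 t 20.6667
time: 20.92
tool_pos: [0.5533, 0.0642, 0.0759]
tcp_rot: [1.128, 0.02, -2.895]
wrist_force: [8.7, -1.4, 5.5]
width: 0.002
tip rel mouth mm [ 33.2  38.2 -27.9] rotvec err [-0.     0.828 -0.   ] F [ 8.7 -1.4  5.5] T [-0.12 -0.63  0.11] w 0.0015919485033923228 t 20.9167
time: 21.17
tool_pos: [0.5513, 0.0641, 0.0739]
tcp_rot: [1.085, 0.02, -2.911]
wrist_force: [10.0, -1.0, 4.9]
width: 0.0
tip rel mouth mm [ 32.5  38.2 -28.3] rotvec err [-0.     0.857 -0.   ] F [10.  -1.   4.9] T [-0.07 -0.74  0.11] w 0.00016877860270702157 t 21.1667
```

```bash
python3 -m creep '[{"grip":0,"dp":[0.15,0,0],"rotation":[0,0,0]},{"grip":0,"dp":[0.3,0,0],"rotation":[0,-0.03,0]},{"grip":0,"dp":[0.3,0,0],"rotation":[0,-0.03,0]}]'
python3 rel.py
python3 -m creep '[{"grip":0,"dp":[0.15,0,0],"rotation":[0,0,0]},{"grip":0,"dp":[0.3,0,0],"rotation":[0,-0.03,0]},{"grip":0,"dp":[0.3,0,0],"rotation":[0,-0.03,0]}]'
python3 rel.py
python3 -c "
from h import *
c,p,d=snap('scene','scene12')
cv2.imwrite('pics/s12z.png',cv2.resize(p[110:220,260:360,::-1],None,fx=5.4,fy=5.4,interpolation=cv2.INTER_CUBIC))
q=p.astype(int);y=(q[...,0]+q[...,1])/2-q[...,2];print(y[148:158,308:316].astype(int))"
```

```text
time: 21.42
tool_pos: [0.5497, 0.064, 0.0723]
tcp_rot: [1.044, 0.019, -2.926]
wrist_force: [11.4, -0.9, 6.4]
width: 0.002
tip rel mouth mm [ 32.3  38.2 -28.4] rotvec err [-0.     0.885 -0.   ] F [11.4 -0.9  6.4] T [-0.11 -0.74  0.14] w 0.0016369606688448823 t 21.4167
time: 21.67
tool_pos: [0.5481, 0.0637, 0.0705]
tcp_rot: [1.003, 0.018, -2.94]
wrist_force: [14.4, -2.7, 6.2]
width: -0.0
tip rel mouth mm [ 32.1  38.  -28.8] rotvec err [-0.     0.913 -0.   ] F [14.4 -2.7  6.2] T [-0.23 -0.99  0.22] w -0.00047137618609602056 t 21.6667
[[-2 -2  1  5  6  4  5  4]
 [-2 -3  1  2  3  5  3  3]
 [ 1  1  3  5  5  4  4  2]
 [ 4  6  3  2  3  4  1 -3]
 [ 5  5  4  3  1  0 -1 -1]
 [ 5  4  3  2 10  9 -3 -3]
 [ 6  3  2  9 37 25 -3 -2]
 [ 5  3  2 14 22 -5 -3 -1]
 [ 5  2  5  8 -4 -4 -3  0]
 [ 0  0 -1 -3 -2 -2 -1 -2]]
```

View pics/s12z.png

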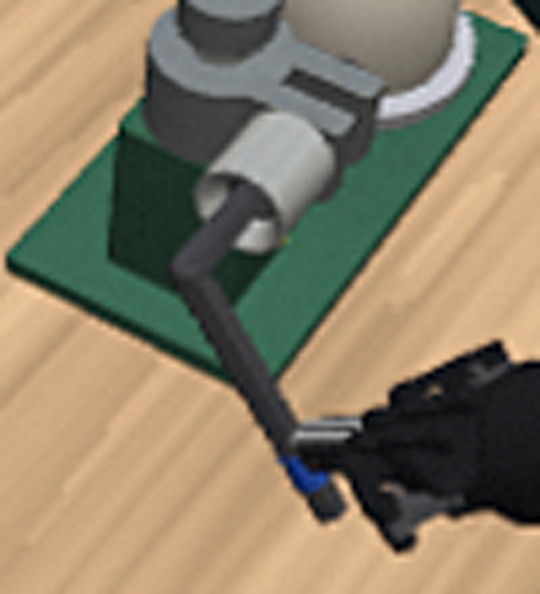

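The mark moved farther (row ~153.2), so the bolt was not at the stop before; now force is starting to rise. Press a bit more to confirm the stop.

```bash
python3 -m creep '[{"grip":0,"dp":[0.15,0,0],"rotation":[0,0,0]},{"grip":0,"dp":[0.25,0,0],"rotation":[0,-0.02,0]},{"grip":0,"dp":[0.25,0,0],"rotation":[0,-0.02,0]}]'
python3 rel.py
python3 -m creep '[{"grip":0,"dp":[0.15,0,0],"rotation":[0,0,0]},{"grip":0,"dp":[0.25,0,0],"rotation":[0,-0.02,0]},{"grip":0,"dp":[0.25,0,0],"rotation":[0,-0.02,0]}]'
python3 rel.py
python3 -c "
from h import *
c,p,d=snap('scene','scene13')
cv2.imwrite('pics/s13z.png',cv2.resize(p[110:220,260:360,::-1],None,fx=5.4,fy=5.4,interpolation=cv2.INTER_CUBIC))
q=p.astype(int);y=(q[...,0]+q[...,1])/2-q[...,2];print(y[148:158,308:316].astype(int))"
```

```text
time: 21.97
tool_pos: [0.5468, 0.0636, 0.0692]
tcp_rot: [0.977, 0.017, -2.949]
wrist_force: [15.8, -1.4, 6.5]
width: -0.001
tip rel mouth mm [ 31.7  37.9 -29.2] rotvec err [-0.     0.931 -0.001] F [15.8 -1.4  6.5] T [-0.19 -1.2   0.24] w -0.0013959150478816693 t 21.9667
time: 22.22
tool_pos: [0.5455, 0.0634, 0.068]
tcp_rot: [0.95, 0.016, -2.958]
wrist_force: [18.7, -1.8, 7.1]
width: -0.002
tip rel mouth mm [ 31.4  37.8 -29.6] rotvec err [-0.     0.949 -0.001] F [18.7 -1.8  7.1] T [-0.19 -1.26  0.25] w -0.002461277453621113 t 22.2167
[[-1 -1  1  6  3  5  5  4]
 [-2 -2  0  2  4  5  5  4]
 [ 2  2  2  2  3  1  3  2]
 [ 6  4  5  4  4  2  1 -2]
 [ 5  5  3  2  0  2 -1 -3]
 [ 6  5  4  2  9  8 -3 -2]
 [ 6  4  2  9 36 26 -4 -2]
 [ 5  3  2 14 22 -4 -3 -2]
 [ 4  2  5  8 -2 -3 -2 -1]
 [ 1  0 -2 -2 -1 -2 -2 -1]]
```

Force rose to 20 N (≈2.2 N·m) with the mark unmoved between scene12 and scene13: the bolt is at its stop. Retreat and look.

```bash
python3 -m creep '[{"grip":0,"dp":[-0.8,0,-0.1],"rotation":[0,0,0]},{"grip":0,"dp":[-1.6,0,-0.2],"rotation":[0,0,0]},{"grip":0,"dp":[-4,0,-1],"rotation":[0,0,0]},{"grip":0,"dp":[-8,0,-2],"rotation":[0,0,0]},{"grip":0,"dp":[-12,0,-3],"rotation":[0,0,0]}]'
python3 -m creep '[{"grip":0,"dp":[-3,0,0],"rotation":[0,0,0]},{"grip":0,"dp":[-3,0,0],"rotation":[0,0,0]},{"grip":0,"dp":[-3,0,0],"rotation":[0,0,0]}]'
python3 rel.py
python3 -c "
from h import *
c,p,d=snap('scene','scene14');snap('wrist','wrist14');snap('top','top14')
cv2.imwrite('pics/s14z.png',cv2.resize(p[110:220,260:360,::-1],None,fx=5.4,fy=5.4,interpolation=cv2.INTER_CUBIC))
q=p.astype(int);y=(q[...,0]+q[...,1])/2-q[...,2];print(y[148:158,308:316].astype(int))"
```

```text
time: 22.68
tool_pos: [0.6551, 0.0685, 0.1104]
tcp_rot: [0.924, 0.018, -2.966]
wrist_force: [2.5, 0.2, -0.1]
width: 0.001
time: 22.93
tool_pos: [0.6815, 0.0693, 0.1278]
tcp_rot: [0.934, 0.018, -2.963]
wrist_force: [0.3, 0.3, -0.6]
width: -0.002
tip rel mouth mm [167.9  38.7  30.8] rotvec err [0.   0.96 0.  ] F [ 0.3  0.3 -0.6] T [ 0.01 -0.33 -0.04] w -0.0018431399282885495 t 22.9333
[[-1 -3  1  4  6  4  4  4]
 [-2  0  1  3  3  4  4  2]
 [ 1  1  2  1  4  3  2  1]
 [ 5  6  4  1  3  3  2 -3]
 [ 5  4  3  4  0  1 -3 -3]
 [ 5  4  3  2 11  7 -2 -2]
 [ 7  5  2  9 35 25 -3 -2]
 [ 6  4  3 13 21 -5 -4 -1]
 [ 4  1  4  7 -3 -5 -1 -2]
 [ 0  0  0 -4 -1 -2 -2  0]]
```

View pics/s14z.png

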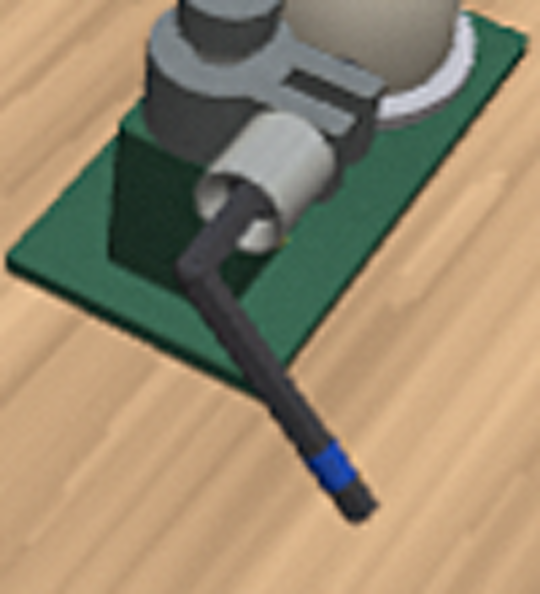

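View pics/wrist14.png

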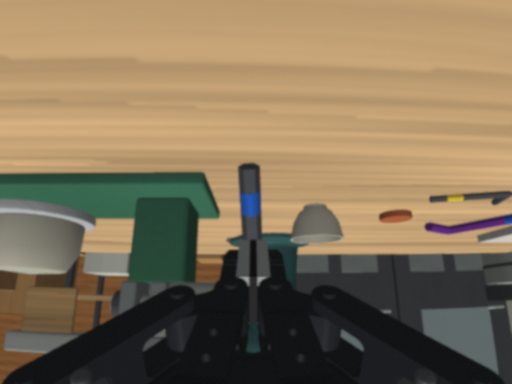

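View pics/top14.png

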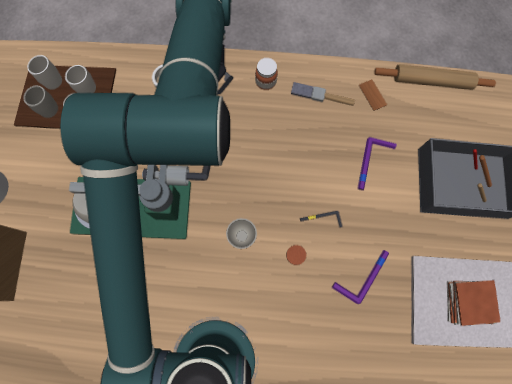

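Run:
```python
from slope import *
slope('scene14',[(195,264),(248,345),(333,466),(360,508)])
cs,p,ds=load('scene14');ct,pt,dt=load('top14');cw,_,_=load('wrist14')
cv2.imwrite('pics/t14z.png',cv2.resize(pt[155:195,160:225,::-1],None,fx=11,fy=11,interpolation=cv2.INTER_CUBIC))
px=(np.array([(333,466),(362,503)])+.5)/5.4-.5+np.array((260,110))
for r in tri(cw,[(250,205),(249,166)],cs,px): v=r[:3]-M;print('band/tip',np.round([v@xs,v@ys,v@zs],4),'gap',r[3].round(4),'slope',np.arctan2(-(v@zs),v@xs).round(3))
Ps=depthpts(cs,ds)
for (a,b) in [(193,262),(205,245),(220,228)]:
    u=int(round(a/5.4+260));v=int(round(b/5.4+110));w=Ps[v,u]-M;print('depth',np.round([w@xs,w@ys,w@zs],4))
```

```text
scene14 [[1.6, 2.6], [35.0, -34.2], [90.4, -89.6], [109.1, -110.5]]
 slope [0.811, 0.8, 0.841]
band/tip [ 0.0899 -0.041  -0.0905] gap 0.0021 slope 0.789
band/tip [ 0.1079 -0.0373 -0.1185] gap 0.0055 slope 0.832
depth [ 0.0052 -0.0486  0.008 ]
depth [ 0.0014 -0.0317  0.0054]
depth [ 0.0032 -0.02    0.0073]
```

View pics/t14z.png

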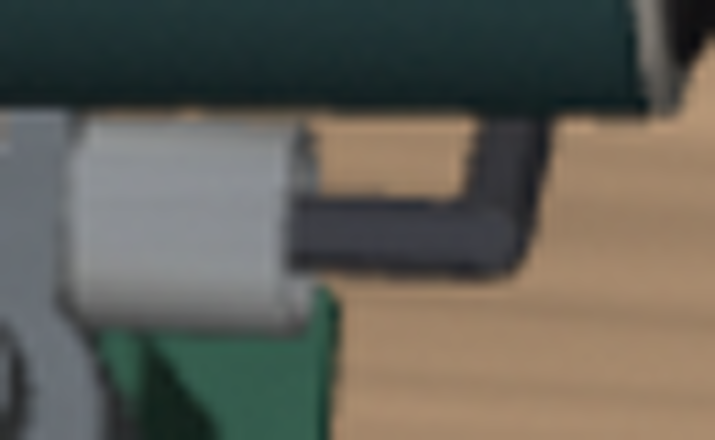

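```bash
python3 -m creep '[{"grip":0,"dp":[-3,0,0],"rotation":[0,0,0]},{"grip":0,"dp":[-5,0,0],"rotation":[0,0,0]},{"grip":0,"dp":[-5,0,0],"rotation":[0,0,0]},{"grip":0,"dp":[-5,0,0],"rotation":[0,0,0]},{"grip":0,"dp":[-5,0,0],"rotation":[0,0,0]}]'
python3 -m creep '[{"grip":0,"dp":[0,0,0],"rotation":[0,0,0]},{"grip":0,"dp":[0,0,0],"rotation":[0,0,0]},{"grip":0,"dp":[0,0,0],"rotation":[0,0,0]},{"grip":0,"dp":[0,0,0],"rotation":[0,0,0]},{"grip":0,"dp":[0,0,0],"rotation":[0,0,0]}]'
python3 - <<'E'
from ov import *
c,p,d=snap('scene','scene15');snap('top','top15')
a=load('scene14')[1].astype(int)
print('diff key region',np.abs(p.astype(int)-a)[140:215,285:335].max(2).mean())
ct,pt,_=load('top15');p0=load('top0')[1]
print('small key diff',np.abs(pt.astype(int)-p0.astype(int))[205:232,298:348].mean())
q=np.array([(530,235),(290,235)])/11-.5+np.array([160,155])
for P in plane(ct,q,.150): v=P-M;print(np.round([v@xs,v@ys],4))
print(np.round(bot.read_state()['wrist_force'],1))
E
```

```text
time: 23.5
tool_pos: [0.7208, 0.0706, 0.1559]
tcp_rot: [0.931, 0.017, -2.964]
wrist_force: [-0.4, -0.4, 0.1]
width: -0.002
time: 23.92
tool_pos: [0.7217, 0.0706, 0.1569]
tcp_rot: [0.934, 0.017, -2.963]
wrist_force: [-0.3, 0.3, -0.4]
width: -0.002
diff key region 2.1701333333333332
small key diff 16.63111111111111
[ 0.0004 -0.0522]
[-0.0019  0.0036]
[ 0.4 -0.7 -0.3]
```

View pics/scene15.png

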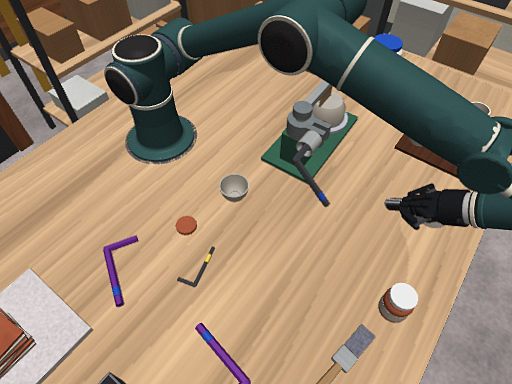

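scene15: key stays in the bolt (bend (299,160), end (325,203)), robot clear. Quick check of the small key's position, then hand in.

Run:
```python
from h import *
for a,b,box in (('scene0','scene15',(235,295,170,225)),('top0','top15',(205,232,298,348))):
    for n in (a,b):
        p=load(n)[1];h=cv2.cvtColor(p,cv2.COLOR_RGB2HSV).astype(int);y0,y1,x0,x1=box
        m=((h[...,1]>170)&(h[...,0]>20)&(h[...,0]<32)&(h[...,2]>140))[y0:y1,x0:x1];k=(h[...,2]<85)[y0:y1,x0:x1]
        print(n,np.argwhere(m).mean(0),np.argwhere(k).mean(0),k.sum())
bot.finish_job()
```

```text
scene0 [22.77777778 37.77777778] [38.22857143 26.63428571] 175
scene15 [22.91666667 37.91666667] [38.20231214 26.58959538] 173
top0 [11. 14.] [11.37777778 27.81481481] 135
top15 [nan nan] [11.54237288 27.68644068] 118
the job is handed in; nothing more can be done<stdin>:6: RuntimeWarning: Mean of empty slice.
  ret = um.true_divide(
```

The blue-banded key is in the bolt with its short arm fully seated, the bolt is against its stop, and the job was handed in at about 24 s. I gripped the key by its long arm, turned it round, put the short arm in until it met the socket bottom, and swung the long arm down. The bolt was not at its stop after that swing, so I let go and finished by pressing near the band with closed fingertips.

**Last checks**
- **Stop:** force rose to about 20 N (roughly 2.2 N·m) while the yellow mark on the bolt head no longer moved. After I backed off, the mark stayed where it was.
- **Seating:** the bend measured about 43 mm from the mouth, as it should be when fully in.
- **Small key:** its centroids in the scene view match the start to within 0.2 px. In the top view its dark-bar centroid also matches; the raw pixel difference there was large and the yellow mask found nothing, which I put down to lighting but did not check.
- **Robot:** clear of everything in view, with no wrist force.

**What disagreed:** the long arm rests at a slope of about 0.77–0.81 rad by camera, slightly over the stated 0.5–0.75. I estimate my slope reading runs about 0.03 high. My mid-way reading of the mark wrongly suggested the stop had already been reached; the fingertip press showed it had not.

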